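# Load a brass spacer into the grinding jig

### The job

Pick the brass spacer off the plywood board and lay it flat on the jig's steel deck in front of the dark lip, letting go of it. Then, with the fingers shut, push it over the lip until its nose meets the red spring stop, and press its tail down firmly with the fingertips (10 to 20 N), holding about one second, so that it snaps in behind the lip and lies flat on the pocket floor. Never push or press on it with more than 25 N, leave the other things where they are, and finish with the hand clear.

Things in the scene. Friction and masses are not known exactly. Their poses are not given: they have to be found in the camera images.
- jig: Loading jig, fixed: grey-green block 215 x 92 mm. Origin on the bench under the lip's pocket face, midway across; +x the push direction, z up. Here and below x, z in mm in this frame. Green side walls 50 apart, 11 thick, top z=52, from x=-18 on; before them flared guides widen the mouth to about 60 at x=-30. A green roof (underside z=56, top z=64) spans x=50 to 110, with a 26 wide slot to x=72.
- deck (a point): On the jig's steel loading deck (top z=45, x from -105 to -18, 88 wide), midway across at x=-53: with the spacer's centre here, lengthwise, its nose lies between the flared guides, just short of the lip's ramp. The deck is open on both sides here. Push low (tips under z=49) while its tail is on the deck; once its centre is past the lip its nose dips and the tail rises, and the tips must be over z=48 to follow it across.
- lip (a point): Pocket-side edge of the dark lip's crest (x=-3, z=48), midway across. The lip is a ramp from x=-18, z=45 up to x=-8, z=48, a flat crest to x=-3, a steep bevel down to x=0, z=41.5, at the pocket floor.
- pocket (a point): Foot of the lip's pocket face, on the pocket floor (x=0, z=41), midway across. The pocket runs from here to +x, 50 wide, to the red stop. The seated spacer lies flat here, tail at the lip, nose under the roof against the stop, its top at z=49, 1 mm above the lip's crest.
- stop_face (a point): Centre of the red spring stop's face at rest (x=58.5). It gives to +x by up to 8 mm: 2.5 N to start, 0.7 N more per mm. When the 60 mm spacer meets it, its tail still leans on the lip; pressing down on top, 10 to 20 mm from the tail edge, with some 8 to 20 N wedges it off the bevel and it snaps down. Pushing harder from behind does not seat it.
- spacer: Brass spacer plate with two dark dots, loose: 60 (x) x 46 (y) x 8 (z) mm, about 0.18 kg. Origin at the centre of its underside, z up through its top. The two ends are alike. It starts flat on the plywood board.
- board: Plywood parts board, fixed: 260 (x) x 140 (y) x 10 mm. Origin at the centre of its underside, top 10 mm above it.
- scale: Dark red wooden knife-handle scale, loose on the board, bystander: 34 (x) x 110 (y) x 9 mm. Origin at the centre of its underside.
- oil: White oil bottle with a red cap, standing loose, bystander: 52 mm across, 130 high. Origin at the centre of its underside.
- brush: Bench brush lying loose beyond the jig and board, bystander, about 0.2 m long. Origin at its underside near the middle.
Not all that is in view belongs to the job. Of the things shaped like the jig, the grey one is meant. What is shaped like the spacer but green is not meant.

How it is judged:
On the way, in this order (a step that is already met when the one before it is completed fails the run):
1. the spacer lies flat on the loading deck before the lip, let go (x of spacer in the frame of jig between -0.1 and -0.035 m and z of spacer in the frame of jig between 0.043 and 0.048 m and angle between spacer's own z axis and vertical below 0.06 rad and contact force between the fingers and spacer below 0.3 N and contact force between spacer and jig above 0.5 N), for 0.2 s.
2. the spacer has been pushed over the lip, nose in the pocket (x of spacer in the frame of jig above 0.018 m and z of spacer in the frame of jig below 0.052 m), for 0.1 s.
3. the spacer is pressed down flat on the pocket floor by the fingers with more than 8 N for half a second (z of spacer in the frame of jig below 0.0425 m and angle between spacer's own z axis and vertical below 0.035 rad and x of spacer in the frame of jig above 0.027 m and contact force between the fingers and spacer above 8 N), for 0.5 s.
At the end, for the whole second after the job is handed in: The spacer lies in the pocket behind the lip: underside within 1.5 mm of the pocket floor, flat within 2 degrees, centre 27 to 35 mm beyond the lip, lengthwise in the channel, at rest and released (z of spacer in the frame of jig between 0.039 and 0.0425 m and angle between spacer's own z axis and vertical below 0.035 rad and x of spacer in the frame of jig between 0.027 and 0.035 m and y of spacer in the frame of jig between -0.005 and 0.005 m and angle between the x axis of spacer and the x axis of jig, either way round below 0.12 rad and linear speed of spacer below 0.02 m/s and contact force between each of the arm, the fingers and spacer below 0.1 N); the robot touches nothing.
It fails at once if the fingers push or press on the spacer with more than 25 N (squeezing included) while it is crossing the lip or in the pocket (contact force between the fingers and spacer above 25 N and x of spacer in the frame of jig between -0.025 and 0.06 m and y of spacer in the frame of jig between -0.03 and 0.03 m and z of spacer in the frame of jig below 0.056 m).
It fails at once if the wooden scale, the oil bottle or the brush is moved more than 25 mm (distance of any of scale, oil, brush from where it was at the start of the episode above 0.025 m).
It also fails if it takes over 72 s, if anything falls off the work surface, if the arm or the gripper's body presses on something with over 40 N, if the wrist force passes 120 N, or if a joint passes its speed limit or range.

### The arm

A 6-joint arm with a two-finger parallel gripper is mounted at the origin on the work surface. World frame = base frame: x ahead of the robot, y to its left, z up, the work surface at z = 0. Lengths are in m, angles in rad, forces in N, time in s.
With the tool pointing down it reaches from about 0.325 to 0.9 m from the base axis. Payload 3.5 kg.
Tool frame: the origin (TCP) lies midway between the tips of the shut fingers; the grasp point (between the pads) lies manip.pinch_z behind it (manip.pinch_z is the distance from the TCP to the grasp point, in m); y points along the fingers, x is the direction in which the jaws open and shut, and the axes are right-handed (so a half turn about y gives the same grasp; the last joint's range is limited). The gripper opens to 85 mm and grips with 20 to 120 N. Pads are 22 mm wide; open, the fingers measure 114 mm over their backs; the gripper's body (76 mm by 85 mm) begins 54 mm behind the grasp point. The pads swing forward as they close: fully open they stand 13 mm farther back than shut.
Start: joints at [1.108, 0.276, -0.026, 1.268, 0, 1.467], TCP at [0.22, 0.585, 0.231] pointing down, gripper open.
Joint ranges: [-3.12, 3.12], [-0.85, 1.88], [-1.08, 1.24], [-1.95, 2.15], [-1.57, 1.53], [-3.14, 3.14]. Speed limits (rad/s): [2.57, 2.57, 3.14, 3.14, 3.14, 3.14].

### API

Orientations are given as a unit quaternion [w, x, y, z].
In Python, from rig import manip gives the robot as it stands.
- The arm moves only by the shell command python3 -m crank 'ROWS' [FORCE]. ROWS is JSON, a list of rows, each an object with "dp": the shift along the tool's x, y, z as a fraction of full scale, a list of three; "roll": the turn about the tool's y as a fraction of full scale; "gripper": the opening, from 0 (shut) to 1 (fully open). A call has 1 to 5 rows; each row shifts and turns the commanded pose from where the row before left it, along the tool's axes as they then stand; what a row does not reach is not made up. Full scale, the value 1, is 3 cm for a shift and 0.08 rad for a turn. A row lasts 1/12 s, in which the tool goes at most 41.7 mm and 7.16 degrees, less where a joint would pass 70% of its speed; a pose out of reach is approached as far as the arm can. A call with a number of a shift or a turn outside -1 to 1 is refused whole. A call with a gripper value outside its range is refused whole. The fingers move at their own pace and stop on an object; FORCE is the grip in N (left out, the last holds). Time passes only in rows, so rows that do not move let the fingers close. It gives the time, the measured TCP pose, the force and the opening at its end, in the units of the state.
- manip.observe(): the state, without advancing time (a new reading comes with each control period).
- manip.get_image(name): name is "scene" or "top" or "wrist"; returns (picture, depth): 480x640x3 uint8, red, green, blue; 480x640 float32, m along the optical axis (not along the pixel's ray), 0 where there is no reading.
- manip.camera_params(name): a dict with "mtx" (3x3 intrinsics, pixels), "dist" ([k1, k2, p1, p2, k3] as OpenCV has them; the pictures are not rectified), "cam_to_world" (4x4, takes a point from camera to world coordinates). Camera axes: x right, y down, z forward; pixel columns grow to the right and rows downward; lengths in m; the calibration is good to about 2 mm. A picture is of the moment at which its call begins: read the wrist's pose just before it. camera_params takes no time and is no camera call; for the wrist camera it gives the pose at the moment of the call.
- manip.job_done(): hands the job in, once; it reports no verdict.
Trained networks look in the newest picture that a camera, given by its name, has taken for a name from the list of things; names that differ only in an ending like _2 or _b are one class to them, and where a whole thing is asked for, a point or a joint stands for the part that bears it (a point fixed in the world has none). Each returns a list of dicts, best first, with "conf" (0 to 1); they miss things now and then, are a little off and sometimes report something else, mostly with a low value. They report only what shows in the picture. A call takes as long as a camera call. They do not tell look-alikes from the thing itself.
- manip.recognise(thing, camera): "box" ([centre column, centre row, width, height] in pixels, round what is visible of it).
- manip.cut_out(thing, camera): "pixels" (480x640 bool, what is visible of it) and "box" ([centre column, centre row, width, height] in pixels, round what is visible of it).
- manip.tip_of(thing, camera): "location" ([column, row] in pixels: a listed point, or the origin of a listed thing).
The state is a dict: "t": time; "q": joint angles; "dq": joint speeds; "joint_efforts": joint torques, N m; "eef_pos": TCP position; "eef_rot": TCP orientation; "ft_force": force on the tool from outside, world axes, zero at the start; "ft_torque": the same for the moment, N m; "grip_width": finger opening in m.
Only numpy, scipy, OpenCV 4.12 (cv2) and the standard library are available. Lean on these libraries where they do the work, as an engineer would, in place of code of your own. Each camera call takes 0.05 s, during which the arm holds its last target.

## Working session

There is one attempt and no reset: what is moved stays moved. The work goes in short steps, Python scripts to look and compute and a shell command to move; the robot and the scene stay as the last step left them, time stands still between calls to the robot, and variables do not carry over. Pictures are saved under pics/ and viewed, and the job is handed in when it is done.

```bash
ls; mkdir -p pics; cat > h.py <<'E'
import numpy as np, cv2
from rig import manip
def save(name,img): cv2.imwrite('pics/'+name,img[:,:,::-1])
def grab(cam,name):
    p=manip.camera_params(cam); im,d=manip.get_image(cam); save(name,im); np.savez(''+cam+'.npz',im=im,d=d,mtx=p['mtx'],dist=p['dist'],T=p['cam_to_world']); return im,d,p
def ray(p,uv):
    K=np.array(p['mtx'],float);D=np.array(p['dist'],float);T=np.array(p['cam_to_world'])
    n=cv2.undistortPoints(np.array([[uv]],float),K,D)[0,0]
    d=np.array([n[0],n[1],1.]); return T[:3,3],T[:3,:3]@d
def atz(p,uv,z):
    o,d=ray(p,uv); return o+d*(z-o[2])/d[2]
def atdepth(p,uv,dep):
    o,d=ray(p,uv); return o+d*dep
E
python3 - <<'E'
from h import *
s=manip.observe();print({k:np.round(v,3) for k,v in s.items()}, manip.pinch_z)
for c in('scene','top','wrist'):
    im,d,p=grab(c,c+'0.png')
    print(c,np.round(p['mtx'],1).tolist(),np.round(p['cam_to_world'],3).tolist(),(d>0).mean())
    for t in('jig','spacer','scale','oil','brush','board'):
        for r in manip.recognise(t,c)[:3]: print(t,round(r['conf'],2),np.round(r['box']))
E
```

```text
pics
{'t': np.float64(0.0), 'q': array([ 1.108,  0.277, -0.028,  1.268,  0.   ,  1.467]), 'dq': array([ 0.   , -0.001, -0.001, -0.001,  0.   ,  0.   ]), 'joint_efforts': array([-0.0000e+00, -4.4551e+01,  2.9520e+01,  1.6000e-02,  0.0000e+00,
       -0.0000e+00]), 'eef_pos': array([0.22 , 0.584, 0.23 ]), 'eef_rot': array([-0.581,  0.582,  0.402, -0.403]), 'ft_force': array([ 0.531, -0.061, -0.484]), 'ft_torque': array([-0.046,  0.053,  0.025]), 'grip_width': np.float64(0.086)} 0.0187
scene [[574.7, 0.0, 314.8], [0.0, 574.7, 236.3], [0.0, 0.0, 1.0]] [[-0.199, 0.576, -0.793, 1.292], [0.98, 0.126, -0.154, 0.261], [0.011, -0.807, -0.59, 0.665], [0.0, 0.0, 0.0, 1.0]] 0.9937890625
jig 0.95 [455. 208.  55.  77.]
jig 0.89 [341. 274.  60.  95.]
jig 0.7 [474. 355. 122. 134.]
spacer 0.96 [194. 199.  28.  14.]
spacer 0.64 [177. 233.  29.  17.]
scale 0.77 [164. 283.  67.  17.]
oil 0.91 [251. 342.  38.  86.]
brush 0.61 [146. 350. 124.  41.]
board 0.9 [174. 261. 103.  97.]
top [[460.8, 0.0, 319.5], [0.0, 460.8, 250.1], [0.0, 0.0, 1.0]] [[-0.024, -0.985, 0.17, 0.374], [-1.0, 0.026, 0.011, 0.075], [-0.015, -0.17, -0.985, 0.891], [0.0, 0.0, 0.0, 1.0]] 0.9960384114583334
jig 0.91 [285. 252.  76. 127.]
jig 0.75 [171. 186.  91. 124.]
jig 0.69 [180. 390.  60. 131.]
spacer 0.92 [457. 283.  31.  33.]
spacer 0.85 [475. 352.  23.  32.]
scale 0.71 [327. 128.  28.  46.]
scale 0.59 [436. 206.  58.  29.]
oil 0.81 [326. 128.  29.  46.]
oil 0.37 [416. 138. 100.  24.]
brush 0.7 [416. 140.  98.  22.]
board 0.91 [441. 245. 101. 142.]
wrist [[416.4, 0.0, 319.1], [0.0, 416.4, 234.1], [0.0, 0.0, 1.0]] [[0.352, 0.896, 0.27, 0.151], [0.936, -0.336, -0.102, 0.611], [-0.001, 0.289, -0.957, 0.374], [0.0, 0.0, 0.0, 1.0]] 0.9957975260416667
jig 0.78 [104. 310. 207. 209.]
jig 0.45 [ 78. 475.  12.   9.]
oil 0.38 [ 79. 475.  14.  10.]
```

View pics/scene0.png

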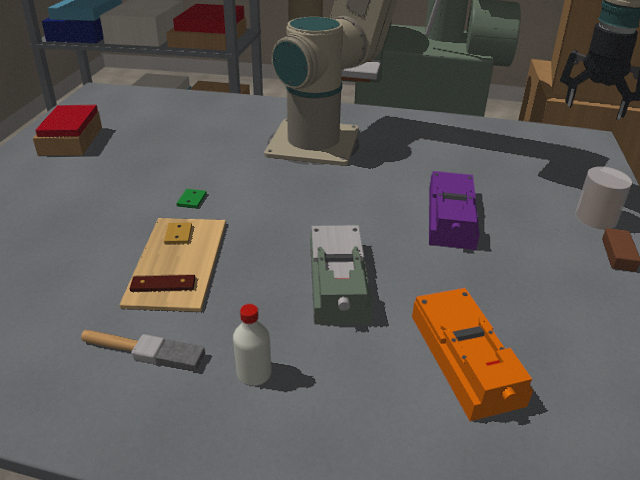

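View pics/top0.png

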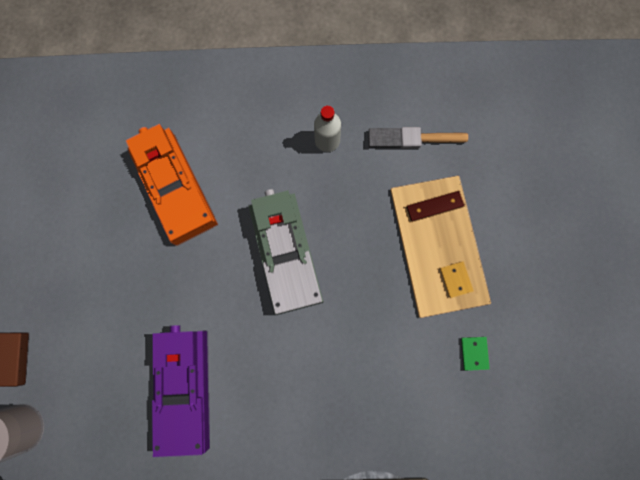

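View pics/wrist0.png

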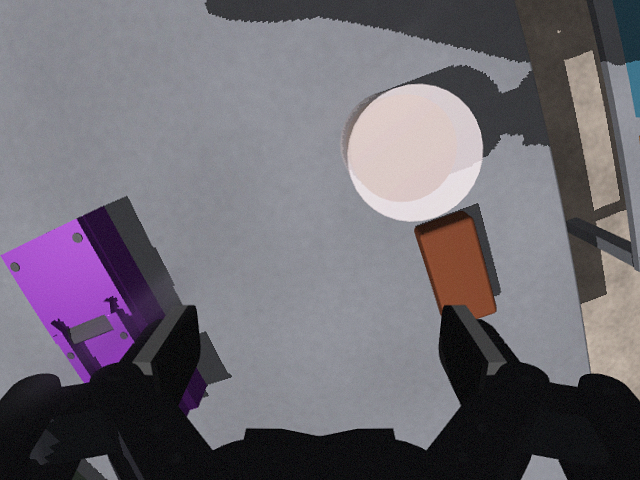

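The grey jig shows at top (285,252) / scene (341,274). The other jig shapes are orange (171,186) and purple (180,390) in top. Two things could be taken for the spacer: the brass plate on the board at top (455,280) / scene (178,232), and the green plate on the bench at top (475,352) / scene (192,198). I choose the brass one. Next, a close crop and measurements.

```bash
python3 - <<'E'
from h import *
from scipy.spatial.transform import Rotation as R
s=manip.observe();w,x,y,z=s['eef_rot'];print('toolR\n',np.round(R.from_quat([x,y,z,w]).as_matrix(),3))
im,d,p=grab('top','top1.png')
crop=cv2.resize(im[180:320,230:500],None,fx=2.9,fy=2.9,interpolation=cv2.INTER_CUBIC); save('crop1.png',crop)
for t in('spacer','jig','scale'):
    for r in manip.cut_out(t,'top')[:3]:
        m=r['pixels'];v,u=np.nonzero(m);col=im[m].mean(0)
        P=np.array([atdepth(p,(a,b),d[b,a]) for a,b in zip(u,v)])
        print(t,round(r['conf'],2),np.round(r['box']),col.round(),P.mean(0).round(4),np.median(P[:,2]).round(4))
        if t=='spacer':
            top=np.array([atz(p,(a,b),np.median(P[:,2])) for a,b in zip(u,v)])
            (c,wh,a)=cv2.minAreaRect((top[:,:2]*1000).astype(np.float32));print(c,wh,a)
for c in('top','scene'):
    if c=='scene': im2,d2,p=grab('scene','scene1.png')
    for t in('deck','lip','pocket','stop_face','jig','spacer'):
        for r in manip.tip_of(t,c)[:3]:
            print(c,t,round(r['conf'],2),np.round(r['location'],1))
E
```

```text
toolR
 [[ 0.352 -0.    -0.936]
 [ 0.936  0.     0.352]
 [ 0.    -1.     0.   ]]
spacer 0.81 [456. 280.  29.  33.] [191. 143.  59.] [ 0.4622 -0.1733  0.0206] 0.0183
(462.17974853515625, -173.51846313476562) (57.20862579345703, 47.70487594604492) 14.220656394958496
spacer 0.56 [476. 352.  30.  33.] [ 50. 137.  67.] [ 0.3229 -0.2011  0.0091] 0.0083
(323.43487548828125, -201.26309204101562) (61.961605072021484, 48.36990737915039) 0.7643967270851135
jig 0.78 [181. 390.  58. 133.] [ 87.  37. 113.] [0.268  0.3372 0.0499] 0.0447
jig 0.71 [173. 187.  87. 121.] [188.  84.  24.] [0.6572 0.368  0.0479] 0.0446
jig 0.66 [287. 251.  73. 124.] [131. 131. 128.] [0.5177 0.1499 0.0499] 0.045
scale 0.82 [435. 208.  60.  30.] [79. 36. 27.] [ 0.6047 -0.1428  0.0223] 0.0191
top deck 0.86 [290.3 281.7]
top deck 0.83 [172.2 424. ]
top deck 0.61 [180.1 205.2]
top lip 0.91 [176.9 393.9]
top lip 0.72 [168.  186.4]
top lip 0.56 [288.3 255.8]
top pocket 0.7 [282.4 249.8]
top pocket 0.61 [179.3 394.3]
top stop_face 0.7 [171.3 363.4]
top stop_face 0.69 [278.  224.4]
top stop_face 0.61 [156.7 159.2]
top jig 0.97 [175.1 189.3]
top jig 0.92 [184.4 389.4]
top jig 0.82 [287.8 254.3]
top spacer 0.87 [458.1 280.6]
top spacer 0.66 [473.8 353.2]
scene deck 0.96 [455.6 183.6]
scene deck 0.89 [452.8 311.9]
scene deck 0.77 [335.9 239.8]
scene lip 0.97 [453.1 199.2]
scene lip 0.82 [335.1 255.8]
scene lip 0.76 [469.2 336.5]
scene pocket 0.91 [470.6 340. ]
scene pocket 0.67 [455.9 197.6]
scene pocket 0.62 [339.3 261.7]
scene stop_face 0.89 [486.4 364.1]
scene stop_face 0.89 [453.9 210.7]
scene stop_face 0.65 [340.2 277.6]
scene jig 0.62 [336.7 281.2]
scene jig 0.62 [453.5 214.9]
scene jig 0.6 [464.2 356.5]
scene spacer 0.84 [177.3 232.5]
scene spacer 0.84 [191.4 203.8]
scene spacer 0.5 [178.5 257.5]
```

View pics/crop1.png

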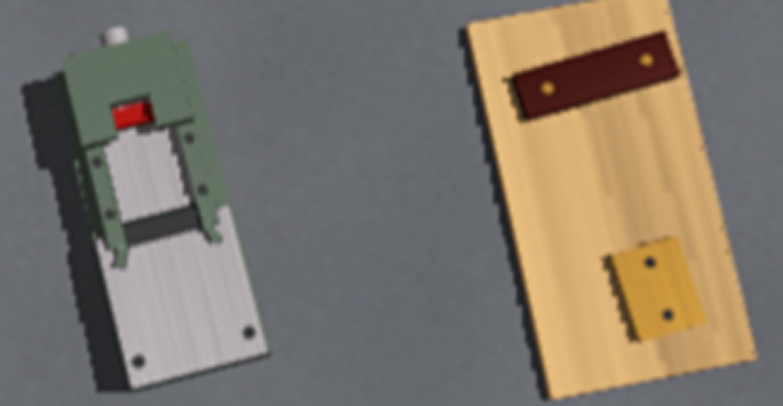

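The crop confirms it: a brass plate with two dark dots on the board, and the grey jig with steel deck and red stop. Triangulating from two views.

```bash
python3 - <<'E'
from h import *
pt=manip.camera_params('top');ps=manip.camera_params('scene')
def tri(a,b):
    o1,d1=ray(pt,a);o2,d2=ray(ps,b);A=np.stack([d1,-d2],1);t=np.linalg.lstsq(A,o2-o1,rcond=None)[0]
    q1=o1+d1*t[0];q2=o2+d2*t[1];return (q1+q2)/2,np.linalg.norm(q1-q2)
for n,a,b,z in [('deck',(290.3,281.7),(335.9,239.8),.045),('lip',(288.3,255.8),(335.1,255.8),.048),('pocket',(282.4,249.8),(339.3,261.7),.041),('stop',(278,224.4),(340.2,277.6),.049),('spacer',(456.5,280.3),(177.5,232.5),.018)]:
    q,e=tri(a,b);print(n,q.round(4),round(e,4),atz(pt,a,z)[:2].round(4),atz(ps,b,z)[:2].round(4))
D=np.load('top.npz');im=D['im'];d=D['d']
# steel deck mask
m=np.zeros(im.shape[:2],bool)
sub=im[240:320,240:330].astype(int);mx=sub.max(2);mn=sub.min(2)
m[240:320,240:330]=(mn>130)&(mx-mn<25)
n,l,st,c=cv2.connectedComponentsWithStats(m.astype(np.uint8));print(st[:6],c[:6])
k=1+np.argmax(st[1:,4]);v,u=np.nonzero(l==k)
print('depth z',np.median([atdepth(pt,(a,b),d[b,a])[2] for a,b in zip(u,v)]))
T=np.array([atz(pt,(a,b),.045)[:2] for a,b in zip(u,v)])*1000
r=cv2.minAreaRect(T.astype(np.float32));print(r,cv2.boxPoints(r))
E
```

```text
deck [0.4622 0.1386 0.045 ] 0.0012 [0.4621 0.1392] [0.4623 0.138 ]
lip [0.5102 0.1435 0.0457] 0.0026 [0.51  0.142] [0.5128 0.1452]
pocket [0.5223 0.1538 0.0437] 0.0011 [0.5228 0.1535] [0.5187 0.1538]
stop [0.5698 0.1621 0.0486] 0.003 [0.57   0.1606] [0.5699 0.1636]
spacer [ 0.4598 -0.1753  0.0117] 0.002 [ 0.4595 -0.1745] [ 0.468 -0.17 ]
[[     0      0    640    480 304701]
 [   268    240     27     16    321]
 [   264    251     58     62   2178]] [[319.73071962 239.17165024]
 [280.47040498 246.40498442]
 [292.97474747 284.41827365]]
depth z 0.04470900520681925
((462.25640869140625, 135.8612060546875), (97.09546661376953, 88.18623352050781), 13.670827865600586) [[404.66293 167.2312 ]
 [425.50516  81.54333]
 [519.84985 104.49121]
 [499.00766 190.17908]]
```

```bash
python3 -m crank '[{"dp":[0,0,0],"roll":-1,"gripper":1},{"dp":[0,0,0],"roll":-1,"gripper":1},{"dp":[0,0,0],"roll":-1,"gripper":1},{"dp":[0,0,0],"roll":-1,"gripper":1},{"dp":[0,0,0],"roll":-1,"gripper":1}]' 40
python3 -m crank '[{"dp":[0,0,0],"roll":-1,"gripper":1},{"dp":[0,0,0],"roll":-1,"gripper":1},{"dp":[0,0,0],"roll":-0.55,"gripper":1},{"dp":[0,0,0],"roll":0,"gripper":1}]'
cat >> h.py <<'E'
from scipy.spatial.transform import Rotation as R
def toolR():
    w,x,y,z=manip.observe()['eef_rot'];return R.from_quat([x,y,z,w]).as_matrix()
def to(x,y,z):
    s=manip.observe();r=toolR();d=r.T@(np.array([x,y,z])-s['eef_pos'])/.03
    print('need dp total',d.round(2),'eef',s['eef_pos'].round(4),'xang',round(np.degrees(np.arctan2(r[1,0],r[0,0])),2),'zdown',r[:,1].round(4),'F',s['ft_force'].round(2),'t',round(float(s['t']),2),'w',round(float(s['grip_width']),4),'q',s['q'].round(2))
E
python3 -c "
from h import *
to(.44,.13,.23)"
```

```text
t: 2.32
eef_pos: [0.2201, 0.585, 0.2313]
eef_rot: [0.489, -0.489, -0.511, 0.511]
ft_force: [-0.1, 0.3, -0.3]
grip_width: 0.0855
t: 2.65
eef_pos: [0.22, 0.585, 0.2313]
eef_rot: [-0.435, 0.435, 0.557, -0.557]
ft_force: [0.0, 0.0, -0.0]
grip_width: 0.0851
need dp total [-16.49   0.04  -3.44] eef [0.22   0.585  0.2313] xang 104.03 zdown [-0.  0. -1.] F [ 0.01  0.04 -0.02] t 2.65 w 0.0851 q [ 1.11  0.28 -0.03  1.27  0.    0.86]
```

```bash
python3 -m crank '[{"dp":[-1,0,-0.2],"roll":0,"gripper":1},{"dp":[-1,0,-0.2],"roll":0,"gripper":1},{"dp":[-1,0,-0.2],"roll":0,"gripper":1},{"dp":[-1,0,-0.2],"roll":0,"gripper":1},{"dp":[-1,0,-0.2],"roll":0,"gripper":1}]'
python3 -m crank '[{"dp":[-1,0,-0.2],"roll":0,"gripper":1},{"dp":[-1,0,-0.2],"roll":0,"gripper":1},{"dp":[-1,0,-0.2],"roll":0,"gripper":1},{"dp":[-1,0,-0.2],"roll":0,"gripper":1},{"dp":[-1,0,-0.2],"roll":0,"gripper":1}]'
python3 -m crank '[{"dp":[-1,0,-0.2],"roll":0,"gripper":1},{"dp":[-1,0,-0.2],"roll":0,"gripper":1},{"dp":[-1,0,-0.2],"roll":0,"gripper":1},{"dp":[-1,0,-0.2],"roll":0,"gripper":1},{"dp":[-1,0,-0.2],"roll":0,"gripper":1}]'
python3 -m crank '[{"dp":[-0.7,0,0],"roll":0,"gripper":1},{"dp":[-0.7,0,0],"roll":0,"gripper":1},{"dp":[0,0,0],"roll":0,"gripper":1}]'
python3 - <<'E'
from h import *
to(.44,.13,.23)
im,d,p=grab('wrist','w1.png')
for t in('deck','lip','pocket','stop_face'):
    for r in manip.tip_of(t,'wrist')[:3]: print(t,round(r['conf'],2),np.round(r['location'],1))
E
```

```text
t: 3.07
eef_pos: [0.2858, 0.4455, 0.2314]
eef_rot: [-0.436, 0.436, 0.557, -0.557]
ft_force: [0.9, -0.2, -0.5]
grip_width: 0.0851
t: 3.48
eef_pos: [0.3512, 0.3071, 0.2315]
eef_rot: [-0.436, 0.436, 0.557, -0.557]
ft_force: [0.6, 0.5, 0.3]
grip_width: 0.0852
t: 3.9
eef_pos: [0.4167, 0.1687, 0.2316]
eef_rot: [-0.436, 0.436, 0.557, -0.557]
ft_force: [0.6, 0.3, 0.6]
grip_width: 0.0855
t: 4.15
eef_pos: [0.4273, 0.1266, 0.2315]
eef_rot: [0.436, -0.437, -0.556, 0.556]
ft_force: [0.2, -0.2, 0.0]
grip_width: 0.0853
need dp total [ 0.01  0.05 -0.44] eef [0.4273 0.1266 0.2315] xang 103.68 zdown [ 9.0e-04 -1.3e-03 -1.0e+00] F [ 0.2  -0.18  0.  ] t 4.15 w 0.0853 q [ 0.14 -0.05 -0.39  1.22 -0.   -0.09]
deck 0.7 [322.1 249.3]
lip 0.89 [321.8 304.9]
pocket 0.96 [633.4  78.2]
pocket 0.77 [322.6 303.2]
stop_face 0.69 [320.3 366.7]
stop_face 0.58 [615.4 146.9]
```

View pics/w1.png

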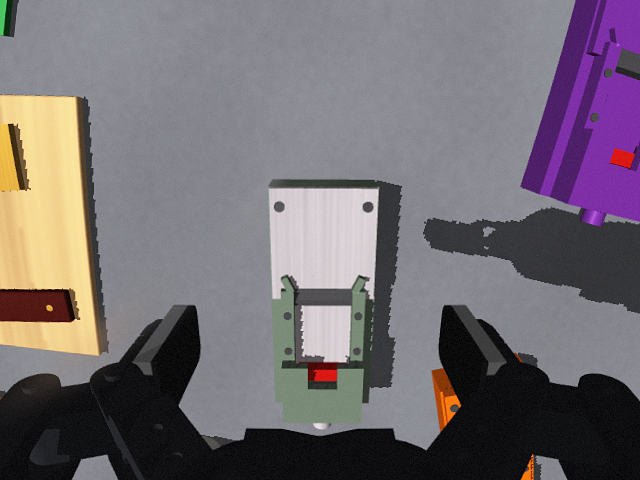

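The wrist picture shows the grey jig straight ahead: deck near edge at row ~187 (columns 270–379), lip at row ~297, red stop at (322,373).

```bash
python3 - <<'E'
from h import *
D=np.load('wrist.npz');im=D['im'];d=D['d'];p={'mtx':D['mtx'],'dist':D['dist'],'cam_to_world':D['T']}
save('w1c.png',cv2.resize(im[170:395,255:405],None,fx=2.6,fy=2.6,interpolation=cv2.INTER_CUBIC))
g=im.astype(int)
# steel deck rows 200..270: horizontal extents
L=[];Rr=[]
for v in range(200,272,6):
    row=g[v,255:400];ok=np.nonzero(row.min(1)>150)[0]+255
    L.append(atz(p,(ok.min()-.5,v),.045)[:2]);Rr.append(atz(p,(ok.max()+.5,v),.045)[:2])
L=np.array(L)*1000;Rr=np.array(Rr)*1000
for E in(L,Rr):
    vx,vy,x0,y0=cv2.fitLine(E.astype(np.float32),cv2.DIST_L1,0,.01,.01).ravel()
    print('edge',np.degrees(np.arctan2(vy,vx))%180,x0,y0)
print('width',np.linalg.norm(L-Rr,axis=1).round(1)); mid=(L+Rr)/2;print(mid[[0,-1]].round(1))
# columns through the centre: profile at column 322
for u in (300,322,345):
  prev=None
  for v in range(180,400):
    c=g[v,u]; 
    if prev is not None and abs(c-prev).sum()>60: print(u,v,prev,c,atdepth(p,(u,v),d[v,u]).round(4))
    prev=c
for u,v in [(322,220),(322,240),(322,260)]: print(atdepth(p,(u,v),d[v,u]).round(4))
E
```

```text
edge 13.557149 471.51303 95.16527
edge 13.486169 444.07678 179.27335
width [87.9 88.3 88.7 88.2 88.6 88.2 88.5 88.1 88.5 88.  88.5 88. ]
[[423.6 129. ]
 [479.  142.2]]
300 187 [75 72 71] [104  96  99] [0.4188 0.1086 0.0391]
300 188 [104  96  99] [169 162 167] [0.419  0.1088 0.0424]
300 189 [169 162 167] [222 214 216] [0.4193 0.109  0.0449]
300 288 [221 212 216] [166 157 164] [0.5037 0.1283 0.044 ]
300 289 [166 157 164] [70 70 76] [0.5042 0.1285 0.0449]
300 309 [85 79 83] [129 122 128] [0.5251 0.1331 0.0406]
300 311 [148 143 146] [105 100 104] [0.5263 0.1334 0.0419]
300 312 [105 100 104] [86 81 81] [0.5279 0.1337 0.0407]
300 319 [82 77 77] [138 130 134] [0.5346 0.1353 0.0409]
300 321 [146 142 143] [94 91 91] [0.5367 0.1357 0.0408]
300 329 [80 76 81] [142 135 140] [0.5449 0.1376 0.0402]
300 331 [150 141 143] [87 84 82] [0.5471 0.1381 0.0399]
300 362 [85 73 73] [76 30 30] [0.5774 0.1451 0.0426]
300 368 [45 48 43] [77 90 75] [0.5693 0.1442 0.0636]
300 369 [77 90 75] [126 146 127] [0.5705 0.1445 0.0634]
322 188 [93 83 88] [154 146 147] [0.4148 0.126  0.0427]
322 189 [154 146 147] [220 212
[... 877 characters left out ...]
88 [221 213 215] [172 164 170] [0.4938 0.1658 0.0457]
345 289 [172 164 170] [89 90 93] [0.4953 0.1663 0.0442]
345 305 [68 67 67] [129 120 127] [0.5087 0.1696 0.0472]
345 306 [129 120 127] [203 194 200] [0.5124 0.171  0.0412]
345 355 [217 208 212] [189 179 183] [0.5621 0.1843 0.0395]
345 356 [189 179 183] [153 147 148] [0.5629 0.1845 0.0399]
345 357 [153 147 148] [194 184 190] [0.5636 0.1846 0.0405]
345 358 [194 184 190] [222 212 217] [0.5644 0.1848 0.0408]
345 362 [230 225 229] [155 118 124] [0.568  0.1857 0.0418]
345 363 [155 118 124] [62 32 26] [0.5604 0.1829 0.0553]
345 369 [60 71 60] [126 145 126] [0.5614 0.1827 0.063 ]
[0.4405 0.1323 0.0434]
[0.4568 0.1363 0.0447]
[0.4738 0.1405 0.045 ]
```

View pics/w1c.png

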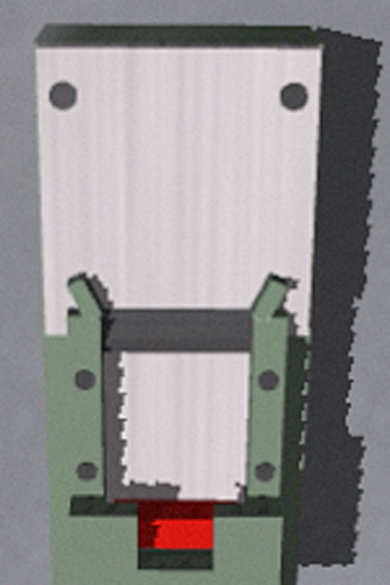

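```bash
python3 -m crank '[{"dp":[-1,0,0.23],"roll":0,"gripper":1},{"dp":[-1,0,0.23],"roll":0,"gripper":1},{"dp":[-1,0,0.23],"roll":0,"gripper":1},{"dp":[-1,0,0.23],"roll":0,"gripper":1},{"dp":[-1,0,0.23],"roll":0,"gripper":1}]'
python3 -m crank '[{"dp":[-1,0,0.23],"roll":0,"gripper":1},{"dp":[-1,0,0.23],"roll":0,"gripper":1},{"dp":[-1,0,0.23],"roll":0,"gripper":1},{"dp":[-1,0,0.23],"roll":0,"gripper":1},{"dp":[-1,0,0.23],"roll":0,"gripper":1}]'
python3 -m crank '[{"dp":[0,0,0],"roll":0,"gripper":1},{"dp":[0,0,0],"roll":0,"gripper":1}]'
cat > sp.py <<'E'
from h import *
import sys
to(.46,-.174,.03)
im,d,p=grab('wrist',sys.argv[1])
for r in manip.cut_out('spacer','wrist')[:2]:
    m=r['pixels']; v,u=np.nonzero(m)
    P=np.array([atdepth(p,(a,b),d[b,a]) for a,b in zip(u,v)]);z=np.median(P[:,2])
    ok=abs(P[:,2]-z)<.003
    t=np.array([atz(p,(a,b),float(sys.argv[2]))[:2] for a,b in zip(u[ok],v[ok])])*1000
    print(round(r['conf'],2),np.round(r['box']),im[m].mean(0).round(),'z',z.round(4),cv2.minAreaRect(t.astype(np.float32)))
for r in manip.tip_of('spacer','wrist')[:2]: print(r['conf'],r['location'])
E
python3 sp.py w2.png 0.018
```

```text
t: 4.82
eef_pos: [0.4291, -0.0248, 0.2314]
eef_rot: [-0.435, 0.435, 0.558, -0.558]
ft_force: [0.3, -1.1, 0.1]
grip_width: 0.0855
t: 5.23
eef_pos: [0.4321, -0.179, 0.2314]
eef_rot: [-0.435, 0.435, 0.558, -0.557]
ft_force: [0.4, 0.1, -0.4]
grip_width: 0.0851
t: 5.4
eef_pos: [0.4323, -0.1788, 0.2312]
eef_rot: [-0.436, 0.436, 0.557, -0.557]
ft_force: [0.0, -0.3, -0.1]
grip_width: 0.0854
need dp total [-0.07  6.71 -0.94] eef [ 0.4323 -0.1788  0.2312] xang 103.91 zdown [-1.e-04  5.e-04 -1.e+00] F [ 0.03 -0.28 -0.12] t 5.4 w 0.0854 q [-0.53 -0.   -0.35  1.22  0.   -0.77]
0.65 [317. 230.  53.  65.] [200. 148.  57.] z 0.0177 ((460.46319580078125, -173.11688232421875), (59.194217681884766, 45.90845489501953), 13.937616348266602)
0.58 [325.  63.  69.  82.] [ 42. 152.  64.] z 0.0078 ((323.10223388671875, -200.98529052734375), (58.52254104614258, 44.641780853271484), 0.24368761479854584)
0.73 [314.9, 229.9]
0.71 [322.7, 63.7]
```

View pics/w2.png

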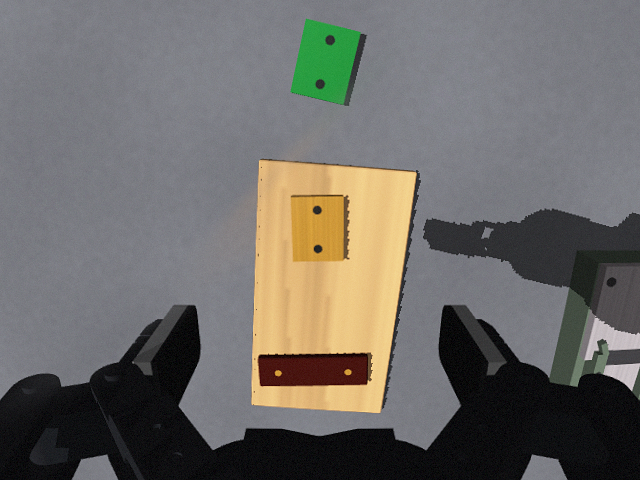

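```bash
python3 -m crank '[{"dp":[-0.07,1,-0.24],"roll":0,"gripper":0.56},{"dp":[0,1,-0.24],"roll":0,"gripper":0.56},{"dp":[0,1,-0.24],"roll":0,"gripper":0.56},{"dp":[0,1,-0.24],"roll":0,"gripper":0.56},{"dp":[0,0,0],"roll":0,"gripper":0.56}]'
python3 - <<'E'
from h import *
im,d,p=grab('wrist','w3.png'); to(.461,-.1733,.03)
s=manip.observe();r=toolR()
# points in tool frame for dark finger pixels
v,u=np.mgrid[0:480:4,0:640:4];v=v.ravel();u=u.ravel()
P=np.array([atdepth(p,(a,b),d[b,a]) for a,b in zip(u,v)]);t=(P-s['eef_pos'])@r*1000
k=(d[v,u]>0)&(t[:,1]<8)&(t[:,1]>-60)&(abs(t[:,0])<70)&(abs(t[:,2])<40)
t=t[k];
for sgn in(-1,1):
    q=t[np.sign(t[:,0])==sgn]; o=np.argsort(-q[:,1])[:12];print(q[o].round(1))
E
```

```text
t: 5.97
eef_pos: [0.4569, -0.1695, 0.1059]
eef_rot: [0.438, -0.431, -0.557, 0.558]
ft_force: [-0.3, -0.3, 0.5]
grip_width: 0.0474
need dp total [-0.13  2.61 -0.1 ] eef [ 0.4578 -0.1704  0.1085] xang 104.15 zdown [-0.0069  0.0038 -1.    ] F [0.26 1.49 0.13] t 6.02 w 0.0478 q [-0.49  0.14 -0.47  0.96  0.   -0.74]
[[-22.5   0.1  -5.3]
 [-22.6  -0.1  -6.9]
 [-22.6  -0.7  -8.3]
 [-27.2  -2.4  10.8]
 [-22.7  -3.3  11.2]
 [-24.1  -3.4  11.3]
 [-28.4  -3.7  11.4]
 [-22.6  -4.3  10.1]
 [-25.4  -4.5  11.8]
 [-22.5  -5.3   9. ]
 [-22.5  -5.5   7.6]
 [-22.6  -5.8   6.1]]
[[25.3 -0.4  8.3]
 [25.2 -1.3  7.1]
 [25.2 -2.1  4.2]
 [25.3 -2.2  2.7]
 [25.1 -2.3  5.9]
 [25.3 -2.6  1.2]
 [25.4 -3.2 -1.8]
 [26.1 -3.3 11.2]
 [30.5 -3.3 11.2]
 [25.4 -3.3 -3.4]
 [29.  -3.5 11.3]
 [25.2 -3.7  0.2]]
```

View pics/w3.png

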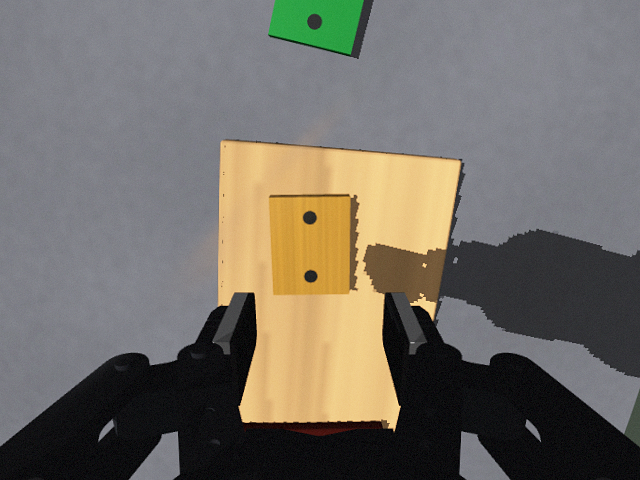

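```bash
python3 -m crank '[{"dp":[0,0,0],"roll":0,"gripper":0.95},{"dp":[0,0,0],"roll":0,"gripper":0.95}]'
python3 sp.py w4.png 0.018; python3 -c "
from h import *
to(.461,-.1733,.0095)"
```

```text
t: 6.18
eef_pos: [0.4615, -0.1736, 0.1132]
eef_rot: [-0.434, 0.436, 0.558, -0.557]
ft_force: [0.0, -0.4, 0.4]
grip_width: 0.0703
need dp total [0.   2.77 0.06] eef [ 0.4615 -0.1736  0.1132] xang 104.05 zdown [ 0.0025 -0.0014 -1.    ] F [ 0.01 -0.4   0.36] t 6.18 w 0.0703 q [-0.49  0.14 -0.46  0.97 -0.   -0.74]
0.97 [324.  24.  90.  46.] [ 39. 140.  60.] z 0.0078 ((341.8594055175781, -200.26683044433594), (25.04364013671875, 43.999908447265625), 1.1896789073944092)
0.6 [318. 238.  78.  97.] [189. 139.  53.] z 0.0177 ((460.94287109375, -172.82154846191406), (60.73898696899414, 45.924217224121094), 14.780332565307617)
0.89 [318.6, 234.6]
need dp total [0.04 3.46 0.02] eef [ 0.4616 -0.1742  0.1134] xang 104.0 zdown [ 0.0033 -0.0018 -1.    ] F [-0.49  0.3   0.39] t 6.33 w 0.0813 q [-0.49  0.14 -0.46  0.96 -0.   -0.74]
```

```bash
python3 -m crank '[{"dp":[0.03,0.9,0],"roll":0,"gripper":0.85},{"dp":[0,0.9,0],"roll":0,"gripper":0.85},{"dp":[0,0.7,0],"roll":0,"gripper":0.85},{"dp":[0,0.5,0],"roll":0,"gripper":0.85},{"dp":[0,0.4,0],"roll":0,"gripper":0.85}]'
python3 -m crank '[{"dp":[0,0,0],"roll":0,"gripper":0.85},{"dp":[0,0,0],"roll":0,"gripper":0.85}]'
python3 -c "
from h import *
to(.461,-.1733,.0095)"
```

```text
t: 6.75
eef_pos: [0.4601, -0.1728, 0.009]
eef_rot: [-0.435, 0.436, 0.557, -0.557]
ft_force: [-0.2, -0.7, -0.1]
grip_width: 0.0726
t: 6.92
eef_pos: [0.4602, -0.1729, 0.0098]
eef_rot: [0.435, -0.435, -0.557, 0.557]
ft_force: [0.6, -0.2, -0.4]
grip_width: 0.0728
need dp total [-0.02  0.01 -0.02] eef [ 0.4602 -0.1729  0.0098] xang 103.97 zdown [ 0. -0. -1.] F [ 0.61 -0.2  -0.41] t 6.92 w 0.0728 q [-0.49  0.27 -0.56  0.73 -0.   -0.73]
```

```bash
python3 -m crank '[{"dp":[0,0,0],"roll":0,"gripper":0.3},{"dp":[0,0,0],"roll":0,"gripper":0.3},{"dp":[0,0,0],"roll":0,"gripper":0.3},{"dp":[0,0,0],"roll":0,"gripper":0.3},{"dp":[0,0,0],"roll":0,"gripper":0.3}]' 40
python3 -m crank '[{"dp":[0,0,0],"roll":0,"gripper":0.3},{"dp":[0,0,0],"roll":0,"gripper":0.3},{"dp":[0,-0.3,0],"roll":0,"gripper":0.3},{"dp":[0,-0.6,0],"roll":0,"gripper":0.3},{"dp":[0,-1,0],"roll":0,"gripper":0.3}]'
python3 -m crank '[{"dp":[0,-1,0],"roll":0,"gripper":0.3},{"dp":[0,-0.8,0],"roll":0,"gripper":0.3},{"dp":[0,0,0],"roll":0,"gripper":0.3},{"dp":[0,0,0],"roll":0,"gripper":0.3}]'
python3 -c "
from h import *
im,d,p=grab('wrist','w5.png')
to(.4654,.139,.12)"
```

```text
t: 7.33
eef_pos: [0.4615, -0.1733, 0.0111]
eef_rot: [-0.434, 0.436, 0.557, -0.557]
ft_force: [-0.5, -0.0, 6.2]
grip_width: 0.0444
t: 7.75
eef_pos: [0.4573, -0.1711, 0.065]
eef_rot: [0.438, -0.433, -0.557, 0.558]
ft_force: [-0.6, 0.6, -2.5]
grip_width: 0.0442
t: 8.08
eef_pos: [0.4616, -0.1734, 0.1225]
eef_rot: [-0.434, 0.437, 0.557, -0.557]
ft_force: [-0.6, 0.1, -1.7]
grip_width: 0.0443
need dp total [10.04  0.02 -2.68] eef [ 0.4601 -0.1726  0.1208] xang 103.99 zdown [ 8.e-04 -5.e-04 -1.e+00] F [-1.44 -0.07 -2.15] t 8.13 w 0.0443 q [-0.49  0.13 -0.46  0.98 -0.   -0.73]
```

View pics/w5.png

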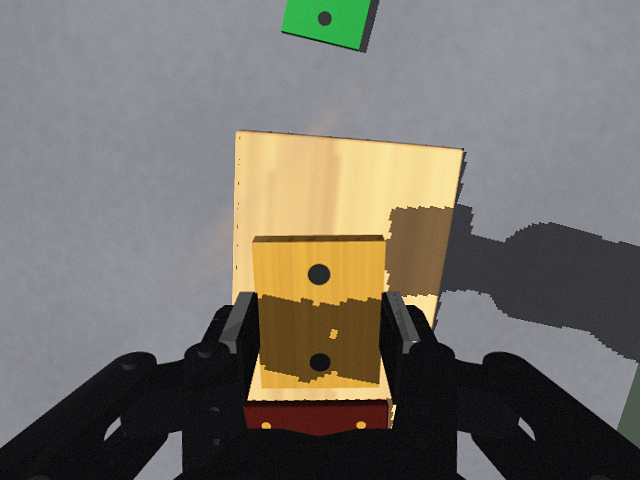

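```bash
python3 -m crank '[{"dp":[0.5,0,-0.12],"roll":0.11,"gripper":0.3},{"dp":[0.9,0,-0.24],"roll":0,"gripper":0.3},{"dp":[1,0,-0.25],"roll":0,"gripper":0.3},{"dp":[1,0,-0.25],"roll":0,"gripper":0.3},{"dp":[1,0,-0.25],"roll":0,"gripper":0.3}]'
python3 -m crank '[{"dp":[1,0,-0.25],"roll":0,"gripper":0.3},{"dp":[1,0,-0.25],"roll":0,"gripper":0.3},{"dp":[1,0,-0.25],"roll":0,"gripper":0.3},{"dp":[1,0,-0.25],"roll":0,"gripper":0.3},{"dp":[0.8,0,-0.2],"roll":0,"gripper":0.3}]'
python3 -m crank '[{"dp":[0.5,0,-0.1],"roll":0,"gripper":0.3},{"dp":[0,0,0],"roll":0,"gripper":0.3},{"dp":[0,0,0],"roll":0,"gripper":0.3},{"dp":[0,0,0],"roll":0,"gripper":0.3}]'
python3 -c "
from h import *
im,d,p=grab('wrist','w6.png')
to(.4625,.1383,.047)"
```

```text
t: 8.55
eef_pos: [0.4593, -0.035, 0.1182]
eef_rot: [0.44, -0.437, -0.554, 0.556]
ft_force: [0.2, 0.6, -1.7]
grip_width: 0.0443
t: 8.97
eef_pos: [0.4607, 0.1137, 0.1182]
eef_rot: [0.439, -0.436, -0.555, 0.556]
ft_force: [0.6, 0.3, -1.3]
grip_width: 0.0447
t: 9.3
eef_pos: [0.4612, 0.1265, 0.119]
eef_rot: [0.438, -0.437, -0.554, 0.556]
ft_force: [0.2, -0.1, -2.4]
grip_width: 0.0448
need dp total [ 0.38  2.41 -0.13] eef [0.4616 0.1263 0.1193] xang 103.44 zdown [-2.1e-03 -8.0e-04 -1.0e+00] F [ 0.33  0.09 -1.55] t 9.35 w 0.0445 q [ 0.13  0.11 -0.48  0.98 -0.   -0.1 ]
```

View pics/w6.png

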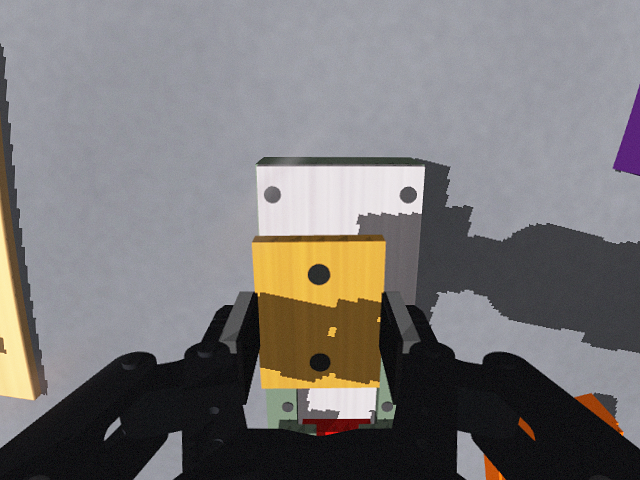

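```bash
python3 -m crank '[{"dp":[0.38,0,-0.13],"roll":0,"gripper":0.3},{"dp":[0,0.6,0],"roll":0,"gripper":0.3},{"dp":[0,0.8,0],"roll":0,"gripper":0.3},{"dp":[0,0.6,0],"roll":0,"gripper":0.3},{"dp":[0,0.3,0],"roll":0,"gripper":0.3}]'
python3 -m crank '[{"dp":[0,0,0],"roll":0,"gripper":0.3},{"dp":[0,0,0],"roll":0,"gripper":0.3},{"dp":[0,0,0],"roll":0,"gripper":0.3}]'
python3 -c "
from h import *
to(.4625,.1383,.047)"
```

```text
t: 9.77
eef_pos: [0.4619, 0.1386, 0.0491]
eef_rot: [0.439, -0.437, -0.554, 0.556]
ft_force: [-0.9, -0.2, -2.4]
grip_width: 0.0444
t: 10.02
eef_pos: [0.4648, 0.1392, 0.0523]
eef_rot: [-0.437, 0.438, 0.556, -0.555]
ft_force: [-0.8, -0.3, -2.1]
grip_width: 0.0442
need dp total [-0.01  0.18  0.08] eef [0.4648 0.1392 0.0523] xang 103.46 zdown [ 1.9e-03  4.0e-04 -1.0e+00] F [-0.84 -0.34 -2.1 ] t 10.02 w 0.0442 q [ 0.16  0.2  -0.54  0.83  0.   -0.08]
```

```bash
python3 -m crank '[{"dp":[0,0.07,0],"roll":0,"gripper":0.3},{"dp":[0,0,0],"roll":0,"gripper":0.3},{"dp":[0,0,0],"roll":0,"gripper":0.3}]'
python3 -m crank '[{"dp":[0,0.05,0],"roll":0,"gripper":0.3},{"dp":[0,0,0],"roll":0,"gripper":0.3},{"dp":[0,0,0],"roll":0,"gripper":0.3}]'
python3 -m crank '[{"dp":[0,0.03,0],"roll":0,"gripper":0.3},{"dp":[0,0,0],"roll":0,"gripper":0.3},{"dp":[0,0,0],"roll":0,"gripper":0.3}]'
```

```text
t: 10.27
eef_pos: [0.4642, 0.1393, 0.0499]
eef_rot: [-0.438, 0.438, 0.556, -0.555]
ft_force: [0.2, 0.5, -1.1]
grip_width: 0.0439
t: 10.52
eef_pos: [0.4636, 0.1392, 0.0478]
eef_rot: [-0.438, 0.438, 0.555, -0.555]
ft_force: [0.3, 0.0, -1.7]
grip_width: 0.0443
t: 10.77
eef_pos: [0.4635, 0.1392, 0.0467]
eef_rot: [0.438, -0.438, -0.555, 0.555]
ft_force: [-0.8, -0.3, -1.5]
grip_width: 0.0443
```

```bash
python3 -m crank '[{"dp":[0,0.02,0],"roll":0,"gripper":0.3},{"dp":[0,0,0],"roll":0,"gripper":0.3},{"dp":[0,0,0],"roll":0,"gripper":0.3}]'
python3 -m crank '[{"dp":[0,0.02,0],"roll":0,"gripper":0.3},{"dp":[0,0,0],"roll":0,"gripper":0.3},{"dp":[0,0,0],"roll":0,"gripper":0.3}]'
```

```text
t: 11.02
eef_pos: [0.4636, 0.1392, 0.0462]
eef_rot: [-0.438, 0.438, 0.555, -0.555]
ft_force: [0.2, 0.6, -1.4]
grip_width: 0.0439
t: 11.27
eef_pos: [0.4636, 0.1392, 0.0461]
eef_rot: [0.438, -0.438, -0.555, 0.555]
ft_force: [-2.4, 1.1, 4.8]
grip_width: 0.0448
```

Contact with the deck (+6 N) at TCP z=46.1 mm, as predicted. Open gently and rise.

```bash
python3 -m crank '[{"dp":[0,0,0],"roll":0,"gripper":0.65},{"dp":[0,0,0],"roll":0,"gripper":0.8},{"dp":[0,0,0],"roll":0,"gripper":0.8},{"dp":[0,0,0],"roll":0,"gripper":0.8},{"dp":[0,0,0],"roll":0,"gripper":0.8}]'
python3 -m crank '[{"dp":[0,-0.3,0],"roll":0,"gripper":0.8},{"dp":[0,-0.6,0],"roll":0,"gripper":0.8},{"dp":[0,-0.8,0],"roll":0,"gripper":0.8},{"dp":[0,-0.8,0],"roll":0,"gripper":0.8},{"dp":[0,0,0],"roll":0,"gripper":0.8}]'
python3 -m crank '[{"dp":[0,-0.5,0],"roll":0,"gripper":0.8},{"dp":[0,0,0],"roll":0,"gripper":0.8},{"dp":[0,0,0],"roll":0,"gripper":0.8}]'
python3 sp.py w7.png 0.053
```

```text
t: 11.68
eef_pos: [0.4637, 0.1392, 0.0455]
eef_rot: [-0.438, 0.438, 0.555, -0.555]
ft_force: [0.0, -0.1, 0.6]
grip_width: 0.0682
t: 12.1
eef_pos: [0.4676, 0.1399, 0.1259]
eef_rot: [-0.436, 0.44, 0.558, -0.553]
ft_force: [1.4, 0.4, 1.0]
grip_width: 0.0683
t: 12.35
eef_pos: [0.4643, 0.1393, 0.1362]
eef_rot: [-0.437, 0.438, 0.556, -0.555]
ft_force: [1.1, -0.3, -0.9]
grip_width: 0.0682
need dp total [-10.12   3.54   2.58] eef [0.4643 0.1393 0.1362] xang 103.49 zdown [ 2.e-03  3.e-04 -1.e+00] F [ 1.1  -0.26 -0.9 ] t 12.35 w 0.0682 q [ 0.16  0.1  -0.45  1.01 -0.   -0.08]
0.7 [319. 241.  80. 101.] [209. 159.  64.] z 0.0527 ((462.9632568359375, 139.55947875976562), (60.008331298828125, 46.00144958496094), 14.068267822265625)
0.69 [318.9, 242.9]
```

View pics/w7.png

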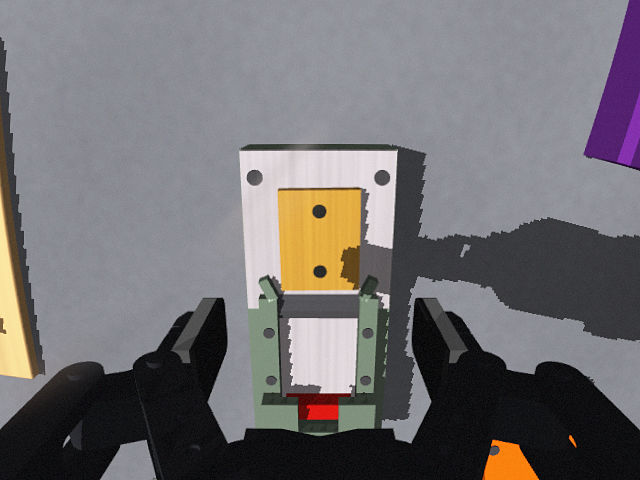

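Spacer lies flat on deck at jig x≈-55, y≈+1 (pixels 278–362 × 188–291, nose just short of the dark lip), released. Now shut the fingers and go behind the tail.

```bash
cat >> h.py <<'E'
O=np.array([.5169,.1514]);U=np.array([.9724,.2334]);N=np.array([-.2334,.9724])
def jig(tx=None):
    s=manip.observe();e=s['eef_pos'][:2]-O;f=s['ft_force'][:2]
    print('jig x,y,z mm',np.round([e@U*1000,e@N*1000,s['eef_pos'][2]*1000],1),'Fx,Fy,Fz',np.round([f@U,f@N,s['ft_force'][2]],1),'t',round(float(s['t']),2),'w',round(float(s['grip_width']),4))
E
python3 -m crank '[{"dp":[0,0,0.5],"roll":0,"gripper":0},{"dp":[0,0,0.8],"roll":0,"gripper":0},{"dp":[0,0,0.6],"roll":0,"gripper":0},{"dp":[0,0,0],"roll":0,"gripper":0},{"dp":[0,0,0],"roll":0,"gripper":0}]'
python3 -m crank '[{"dp":[0,0.8,0],"roll":0,"gripper":0},{"dp":[0,0.8,0],"roll":0,"gripper":0},{"dp":[0,0.6,0],"roll":0,"gripper":0},{"dp":[0,0,0],"roll":0,"gripper":0},{"dp":[0,0,0],"roll":0,"gripper":0}]'
python3 -c "
from h import *
jig()
im,d,p=grab('wrist','w8.png')
jig()"
```

```text
t: 12.92
eef_pos: [0.4069, 0.1257, 0.1347]
eef_rot: [0.438, -0.437, -0.555, 0.556]
ft_force: [0.8, 0.6, 0.7]
grip_width: 0.0074
t: 13.33
eef_pos: [0.4079, 0.1258, 0.0688]
eef_rot: [0.438, -0.437, -0.555, 0.556]
ft_force: [0.4, 0.1, 1.0]
grip_width: -0.0003
jig x,y,z mm [-112.     0.6   68.8] Fx,Fy,Fz [ 0.5 -0.   1. ] t 13.33 w -0.0003
jig x,y,z mm [-110.9    0.5   69.8] Fx,Fy,Fz [-0.7  0.4  0.1] t 13.38 w 0.0002
```

View pics/w8.png

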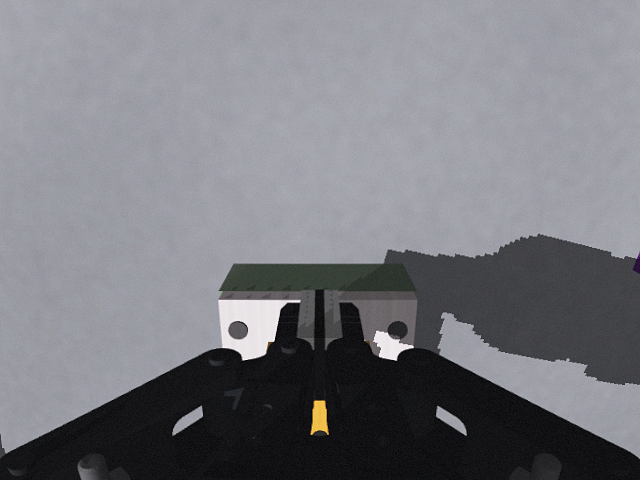

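```bash
python3 -m crank '[{"dp":[0,0.4,0],"roll":0,"gripper":0},{"dp":[0,0.2,0],"roll":0,"gripper":0},{"dp":[0,0,0],"roll":0,"gripper":0},{"dp":[0,0,0],"roll":0,"gripper":0},{"dp":[0,0,0],"roll":0,"gripper":0}]'
python3 -m crank '[{"dp":[0,0.09,0],"roll":0,"gripper":0},{"dp":[0,0,0],"roll":0,"gripper":0},{"dp":[0,0,0],"roll":0,"gripper":0},{"dp":[0,0,0],"roll":0,"gripper":0}]'
python3 -c "
from h import *
jig()"
```

```text
t: 13.8
eef_pos: [0.4089, 0.126, 0.0524]
eef_rot: [-0.437, 0.438, 0.556, -0.555]
ft_force: [0.4, 0.5, 0.1]
grip_width: 0.0001
t: 14.13
eef_pos: [0.4082, 0.1259, 0.049]
eef_rot: [-0.438, 0.438, 0.555, -0.555]
ft_force: [0.2, -0.2, -0.6]
grip_width: -0.0003
jig x,y,z mm [-111.6    0.6   49. ] Fx,Fy,Fz [ 0.2 -0.3 -0.6] t 14.13 w -0.0003
```

```bash
python3 -m crank '[{"dp":[0,0.05,-0.1],"roll":0,"gripper":0},{"dp":[0,0,-0.1],"roll":0,"gripper":0},{"dp":[0,0,-0.1],"roll":0,"gripper":0},{"dp":[0,0,0],"roll":0,"gripper":0}]'
python3 -c "
from h import *
jig()"
python3 -m crank '[{"dp":[0,0,-0.1],"roll":0,"gripper":0},{"dp":[0,0,-0.1],"roll":0,"gripper":0},{"dp":[0,0,-0.1],"roll":0,"gripper":0},{"dp":[0,0,-0.1],"roll":0,"gripper":0},{"dp":[0,0,-0.1],"roll":0,"gripper":0}]'
python3 -c "
from h import *
jig()"
```

```text
t: 14.47
eef_pos: [0.4181, 0.1282, 0.0476]
eef_rot: [-0.438, 0.438, 0.556, -0.555]
ft_force: [0.3, -0.2, 0.1]
grip_width: -0.0
jig x,y,z mm [-101.5    0.5   47.6] Fx,Fy,Fz [ 0.3 -0.3  0.1] t 14.47 w -0.0
t: 14.88
eef_pos: [0.4304, 0.1313, 0.0471]
eef_rot: [0.438, -0.437, -0.555, 0.556]
ft_force: [-4.4, -1.7, 2.8]
grip_width: -0.0
jig x,y,z mm [-88.8   0.7  47.1] Fx,Fy,Fz [-4.7 -0.6  2.8] t 14.88 w -0.0
```

```bash
python3 -m crank '[{"dp":[0,0,-0.08],"roll":0,"gripper":0},{"dp":[0,0,-0.08],"roll":0,"gripper":0},{"dp":[0,0,-0.08],"roll":0,"gripper":0}]'
python3 -c "
from h import *
jig()"
python3 -m crank '[{"dp":[0,0,-0.08],"roll":0,"gripper":0},{"dp":[0,0,-0.08],"roll":0,"gripper":0},{"dp":[0,0,-0.08],"roll":0,"gripper":0}]'
python3 -c "
from h import *
jig()"
```

```text
t: 15.13
eef_pos: [0.4385, 0.1332, 0.0472]
eef_rot: [0.438, -0.438, -0.555, 0.555]
ft_force: [-1.6, -0.7, -1.0]
grip_width: -0.0001
jig x,y,z mm [-80.5   0.6  47.2] Fx,Fy,Fz [-1.8 -0.3 -1. ] t 15.13 w -0.0001
t: 15.38
eef_pos: [0.4463, 0.135, 0.0475]
eef_rot: [-0.438, 0.438, 0.556, -0.555]
ft_force: [-1.4, 0.5, -0.9]
grip_width: 0.0001
jig x,y,z mm [-72.4   0.5  47.5] Fx,Fy,Fz [-1.2  0.8 -0.9] t 15.38 w 0.0001
```

```bash
python3 -m crank '[{"dp":[0,0,-0.08],"roll":0,"gripper":0},{"dp":[0,0,-0.08],"roll":0,"gripper":0},{"dp":[0,0,-0.08],"roll":0,"gripper":0}]'
python3 -c "
from h import *
jig()"
python3 -m crank '[{"dp":[0,0,-0.08],"roll":0,"gripper":0},{"dp":[0,0,-0.08],"roll":0,"gripper":0},{"dp":[0,0,-0.08],"roll":0,"gripper":0}]'
python3 -c "
from h import *
jig()
grab('scene','s2.png');im,d,p=grab('top','t2.png')
D=np.load('scene.npz')['im'];save('s2c.png',cv2.resize(D[200:330,270:410],None,fx=4.5,fy=4.5,interpolation=cv2.INTER_CUBIC))"
```

```text
t: 15.63
eef_pos: [0.4528, 0.1366, 0.0474]
eef_rot: [-0.438, 0.438, 0.555, -0.555]
ft_force: [-1.2, 0.7, 0.1]
grip_width: -0.0001
jig x,y,z mm [-65.8   0.5  47.4] Fx,Fy,Fz [-1.   0.9  0.1] t 15.63 w -0.0001
t: 15.88
eef_pos: [0.4596, 0.1382, 0.0474]
eef_rot: [0.438, -0.438, -0.555, 0.555]
ft_force: [-2.0, -1.2, 1.1]
grip_width: 0.0002
jig x,y,z mm [-58.8   0.6  47.4] Fx,Fy,Fz [-2.2 -0.8  1.1] t 15.88 w 0.0002
```

View pics/s2c.png

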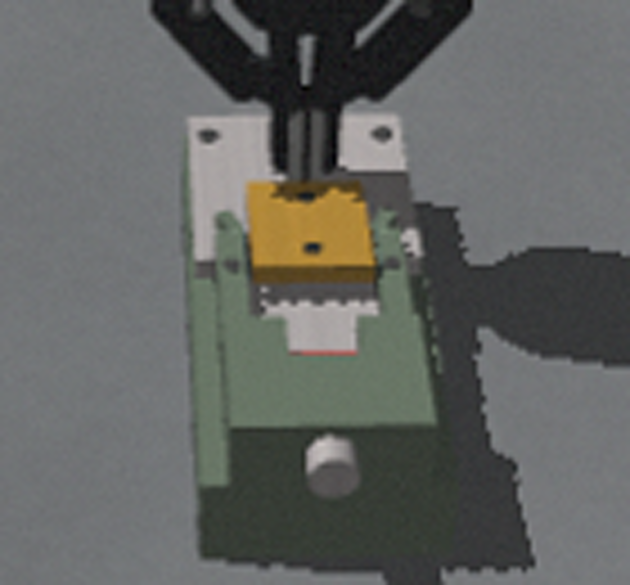

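The spacer is straight between the walls, nose over the lip. Continuing, then raising the tips.

```bash
python3 -m crank '[{"dp":[0,0,-0.08],"roll":0,"gripper":0},{"dp":[0,0,-0.08],"roll":0,"gripper":0},{"dp":[0,0,-0.08],"roll":0,"gripper":0},{"dp":[0,0,-0.06],"roll":0,"gripper":0},{"dp":[0,0,-0.05],"roll":0,"gripper":0}]'
python3 -c "
from h import *
jig()"
python3 -m crank '[{"dp":[0,-0.04,-0.04],"roll":0,"gripper":0},{"dp":[0,-0.04,-0.04],"roll":0,"gripper":0},{"dp":[0,-0.02,-0.04],"roll":0,"gripper":0},{"dp":[0,0,0],"roll":0,"gripper":0}]'
python3 -c "
from h import *
jig()"
```

```text
t: 16.4
eef_pos: [0.4701, 0.1407, 0.0474]
eef_rot: [-0.438, 0.438, 0.555, -0.555]
ft_force: [-1.3, -1.9, 1.1]
grip_width: -0.0
jig x,y,z mm [-48.    0.6  47.4] Fx,Fy,Fz [-1.7 -1.5  1.1] t 16.4 w -0.0
t: 16.73
eef_pos: [0.4742, 0.1417, 0.0508]
eef_rot: [-0.437, 0.438, 0.556, -0.555]
ft_force: [-0.4, 0.6, 0.3]
grip_width: 0.0001
jig x,y,z mm [-43.8   0.5  50.8] Fx,Fy,Fz [-0.3  0.7  0.3] t 16.73 w 0.0001
```

```bash
python3 -m crank '[{"dp":[0,0,-0.08],"roll":0,"gripper":0},{"dp":[0,0,-0.08],"roll":0,"gripper":0},{"dp":[0,0,-0.08],"roll":0,"gripper":0},{"dp":[0,0,-0.06],"roll":0,"gripper":0},{"dp":[0,0,-0.06],"roll":0,"gripper":0}]'
python3 -c "
from h import *
jig()"
python3 -m crank '[{"dp":[0,0,-0.07],"roll":0,"gripper":0},{"dp":[0,0,-0.07],"roll":0,"gripper":0},{"dp":[0,0,-0.07],"roll":0,"gripper":0},{"dp":[0,0,0],"roll":0,"gripper":0}]'
python3 -c "
from h import *
jig()
grab('scene','s3.png');im,d,p=grab('top','t3.png')
D=np.load('scene.npz')['im'];save('s3c.png',cv2.resize(D[200:330,270:410],None,fx=4.5,fy=4.5,interpolation=cv2.INTER_CUBIC))"
```

```text
t: 17.15
eef_pos: [0.4837, 0.144, 0.0504]
eef_rot: [0.438, -0.438, -0.555, 0.555]
ft_force: [-3.3, -1.2, 2.8]
grip_width: 0.0
jig x,y,z mm [-34.1   0.5  50.4] Fx,Fy,Fz [-3.4 -0.4  2.8] t 17.15 w 0.0
t: 17.48
eef_pos: [0.4912, 0.1458, 0.0505]
eef_rot: [-0.437, 0.438, 0.556, -0.555]
ft_force: [-0.5, 0.2, 0.1]
grip_width: 0.0004
jig x,y,z mm [-26.3   0.5  50.5] Fx,Fy,Fz [-0.4  0.3  0.1] t 17.48 w 0.0004
```

View pics/s3c.png

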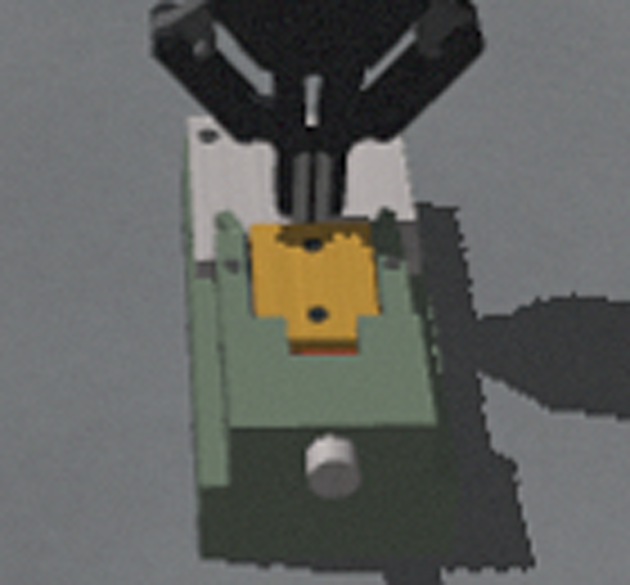

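Nose has slipped under the roof slot, tail still on the ramp. Slowly toward the stop.

```bash
python3 -m crank '[{"dp":[0,0,-0.06],"roll":0,"gripper":0},{"dp":[0,0,-0.06],"roll":0,"gripper":0},{"dp":[0,0,-0.06],"roll":0,"gripper":0},{"dp":[0,0,-0.04],"roll":0,"gripper":0}]'
python3 -c "
from h import *
jig()"
python3 -m crank '[{"dp":[0,0,-0.05],"roll":0,"gripper":0},{"dp":[0,0,-0.05],"roll":0,"gripper":0},{"dp":[0,0,0],"roll":0,"gripper":0}]'
python3 -c "
from h import *
jig()"
python3 -m crank '[{"dp":[0,0,-0.03],"roll":0,"gripper":0},{"dp":[0,0,-0.03],"roll":0,"gripper":0},{"dp":[0,0,0],"roll":0,"gripper":0}]'
python3 -c "
from h import *
jig()"
```

```text
t: 17.92
eef_pos: [0.4963, 0.147, 0.0503]
eef_rot: [0.438, -0.438, -0.555, 0.555]
ft_force: [-1.1, -0.2, -1.0]
grip_width: 0.0
jig x,y,z mm [-21.    0.5  50.3] Fx,Fy,Fz [-1.2  0.  -1. ] t 17.92 w 0.0
t: 18.17
eef_pos: [0.4996, 0.1478, 0.0504]
eef_rot: [-0.438, 0.438, 0.555, -0.555]
ft_force: [0.1, -0.7, 0.2]
grip_width: -0.0001
jig x,y,z mm [-17.7   0.5  50.4] Fx,Fy,Fz [-0.1 -0.7  0.2] t 18.17 w -0.0001
t: 18.42
eef_pos: [0.5011, 0.1482, 0.0504]
eef_rot: [-0.438, 0.438, 0.555, -0.555]
ft_force: [0.1, 0.5, 0.1]
grip_width: -0.0
jig x,y,z mm [-16.1   0.5  50.4] Fx,Fy,Fz [0.2 0.5 0.1] t 18.42 w -0.0
```

```bash
python3 -m crank '[{"dp":[0,0,-0.03],"roll":0,"gripper":0},{"dp":[0,0,-0.03],"roll":0,"gripper":0},{"dp":[0,0,0],"roll":0,"gripper":0}]'
python3 -c "
from h import *
jig()"
python3 -m crank '[{"dp":[0,0,-0.03],"roll":0,"gripper":0},{"dp":[0,0,-0.03],"roll":0,"gripper":0},{"dp":[0,0,0],"roll":0,"gripper":0}]'
python3 -c "
from h import *
jig()
grab('scene','s4.png');im,d,p=grab('top','t4.png')
D=np.load('scene.npz')['im'];save('s4c.png',cv2.resize(D[200:330,270:410],None,fx=4.5,fy=4.5,interpolation=cv2.INTER_CUBIC))"
```

```text
t: 18.67
eef_pos: [0.5029, 0.1486, 0.0505]
eef_rot: [-0.438, 0.438, 0.555, -0.555]
ft_force: [-0.8, -0.4, -0.7]
grip_width: 0.0002
jig x,y,z mm [-14.2   0.5  50.5] Fx,Fy,Fz [-0.9 -0.2 -0.7] t 18.67 w 0.0002
t: 18.92
eef_pos: [0.5047, 0.1491, 0.0505]
eef_rot: [-0.438, 0.438, 0.555, -0.555]
ft_force: [-1.3, -0.1, -0.5]
grip_width: 0.0002
jig x,y,z mm [-12.4   0.6  50.5] Fx,Fy,Fz [-1.3  0.2 -0.5] t 18.92 w 0.0002
```

View pics/s4c.png

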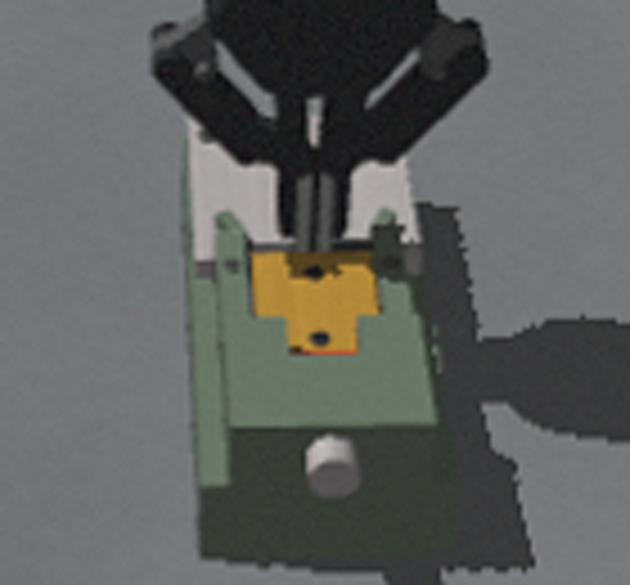

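```bash
python3 -m crank '[{"dp":[0,0,-0.03],"roll":0,"gripper":0},{"dp":[0,0,0],"roll":0,"gripper":0},{"dp":[0,0,0],"roll":0,"gripper":0}]'
python3 -c "
from h import *
jig()"
python3 -m crank '[{"dp":[0,0,-0.03],"roll":0,"gripper":0},{"dp":[0,0,0],"roll":0,"gripper":0},{"dp":[0,0,0],"roll":0,"gripper":0}]'
python3 -c "
from h import *
jig()"
```

```text
t: 19.27
eef_pos: [0.5049, 0.1491, 0.0503]
eef_rot: [0.438, -0.438, -0.555, 0.555]
ft_force: [-1.1, -1.1, 0.9]
grip_width: 0.0002
jig x,y,z mm [-12.2   0.6  50.3] Fx,Fy,Fz [-1.3 -0.8  0.9] t 19.27 w 0.0002
t: 19.52
eef_pos: [0.5053, 0.1492, 0.05]
eef_rot: [0.438, -0.437, -0.555, 0.556]
ft_force: [-2.0, -0.4, 0.3]
grip_width: 0.0001
jig x,y,z mm [-11.8   0.6  50. ] Fx,Fy,Fz [-2.1  0.1  0.3] t 19.52 w 0.0001
```

```bash
python3 -m crank '[{"dp":[0,0,-0.03],"roll":0,"gripper":0},{"dp":[0,0,0],"roll":0,"gripper":0},{"dp":[0,0,0],"roll":0,"gripper":0}]'
python3 -c "
from h import *
jig()"
python3 -m crank '[{"dp":[0,0,-0.03],"roll":0,"gripper":0},{"dp":[0,0,0],"roll":0,"gripper":0},{"dp":[0,0,0],"roll":0,"gripper":0}]'
python3 -c "
from h import *
jig()"
```

```text
t: 19.77
eef_pos: [0.5066, 0.1495, 0.0502]
eef_rot: [0.438, -0.438, -0.555, 0.556]
ft_force: [-4.5, -1.1, 0.3]
grip_width: 0.0001
jig x,y,z mm [-10.5   0.6  50.2] Fx,Fy,Fz [-4.7 -0.   0.3] t 19.77 w 0.0001
t: 20.02
eef_pos: [0.5077, 0.1498, 0.0503]
eef_rot: [0.438, -0.438, -0.555, 0.555]
ft_force: [-4.4, -2.1, 0.2]
grip_width: -0.0004
jig x,y,z mm [-9.4  0.6 50.3] Fx,Fy,Fz [-4.7 -1.   0.2] t 20.02 w -0.0004
```

```bash
python3 -m crank '[{"dp":[0,0,0.1],"roll":0,"gripper":0},{"dp":[0,0,0.1],"roll":0,"gripper":0},{"dp":[0,-0.4,0],"roll":0,"gripper":0},{"dp":[0,-0.4,0],"roll":0,"gripper":0},{"dp":[0,0,0],"roll":0,"gripper":0}]'
python3 -m crank '[{"dp":[0,0,-0.4],"roll":0,"gripper":0},{"dp":[0,0,-0.4],"roll":0,"gripper":0},{"dp":[0,0,-0.3],"roll":0,"gripper":0},{"dp":[0,0,0],"roll":0,"gripper":0},{"dp":[0,0,0],"roll":0,"gripper":0}]'
python3 -c "
from h import *
jig()
im,d,p=grab('top','t5.png')
save('t5c.png',cv2.resize(im[180:320,230:340],None,fx=4,fy=4,interpolation=cv2.INTER_CUBIC))
grab('scene','s5.png')
D=np.load('scene.npz')['im'];save('s5c.png',cv2.resize(D[200:330,270:410],None,fx=4.5,fy=4.5,interpolation=cv2.INTER_CUBIC))"
```

```text
t: 20.43
eef_pos: [0.5056, 0.149, 0.0773]
eef_rot: [-0.436, 0.44, 0.557, -0.553]
ft_force: [0.5, 0.7, -0.3]
grip_width: -0.0002
t: 20.85
eef_pos: [0.5347, 0.1562, 0.0743]
eef_rot: [-0.438, 0.438, 0.555, -0.555]
ft_force: [-1.2, 0.2, -0.2]
grip_width: -0.0
jig x,y,z mm [18.5  0.5 74.3] Fx,Fy,Fz [-1.1  0.5 -0.2] t 20.85 w -0.0
```

View pics/s5c.png

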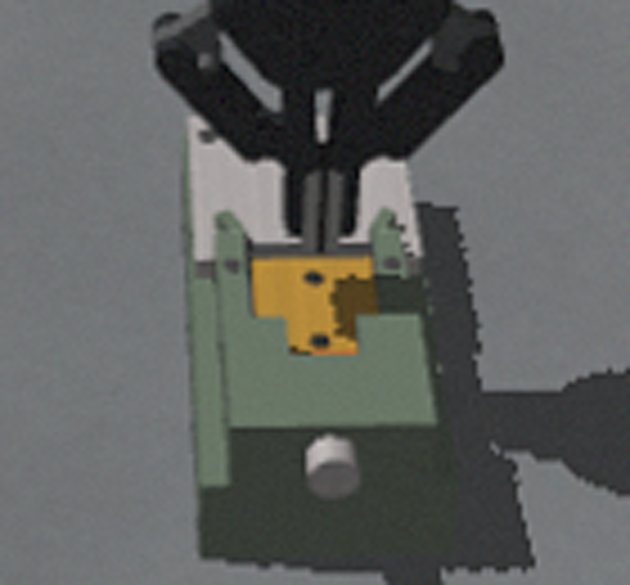

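View pics/t5c.png

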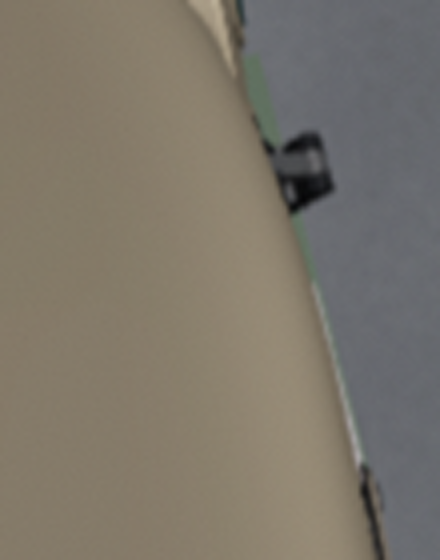

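Spacer spans lip to stop, fingers above its tail half. Descend and press.

```bash
python3 -m crank '[{"dp":[0,0.25,0],"roll":0,"gripper":0},{"dp":[0,0.2,0],"roll":0,"gripper":0},{"dp":[0,0,0],"roll":0,"gripper":0},{"dp":[0,0,0],"roll":0,"gripper":0}]'
python3 -c "
from h import *
jig()"
python3 -m crank '[{"dp":[0,0.05,0],"roll":0,"gripper":0},{"dp":[0,0.05,0],"roll":0,"gripper":0},{"dp":[0,0,0],"roll":0,"gripper":0}]'
python3 -c "
from h import *
jig()"
```

```text
t: 21.28
eef_pos: [0.533, 0.1559, 0.0599]
eef_rot: [0.438, -0.437, -0.555, 0.556]
ft_force: [0.3, -0.1, 0.6]
grip_width: -0.0001
jig x,y,z mm [16.7  0.6 59.9] Fx,Fy,Fz [ 0.3 -0.2  0.6] t 21.28 w -0.0001
t: 21.53
eef_pos: [0.5341, 0.1561, 0.0577]
eef_rot: [0.438, -0.438, -0.555, 0.555]
ft_force: [-1.2, -0.5, 0.6]
grip_width: 0.0003
jig x,y,z mm [17.8  0.5 57.7] Fx,Fy,Fz [-1.3 -0.2  0.6] t 21.53 w 0.0003
```

```bash
python3 -m crank '[{"dp":[0,0.04,0],"roll":0,"gripper":0},{"dp":[0,0.03,0],"roll":0,"gripper":0},{"dp":[0,0,0],"roll":0,"gripper":0}]'
python3 -c "
from h import *
jig()"
python3 -m crank '[{"dp":[0,0.03,0],"roll":0,"gripper":0},{"dp":[0,0,0],"roll":0,"gripper":0},{"dp":[0,0,0],"roll":0,"gripper":0}]'
python3 -c "
from h import *
jig()"
```

```text
t: 21.78
eef_pos: [0.5341, 0.1561, 0.0557]
eef_rot: [0.438, -0.438, -0.555, 0.555]
ft_force: [0.1, 0.1, -0.8]
grip_width: 0.0
jig x,y,z mm [17.8  0.5 55.7] Fx,Fy,Fz [ 0.2  0.  -0.8] t 21.78 w 0.0
t: 22.03
eef_pos: [0.5341, 0.1561, 0.0549]
eef_rot: [0.438, -0.438, -0.555, 0.555]
ft_force: [0.0, 0.5, 0.4]
grip_width: -0.0002
jig x,y,z mm [17.9  0.5 54.9] Fx,Fy,Fz [0.1 0.5 0.4] t 22.03 w -0.0002
```

```bash
for i in 1; do python3 -m crank '[{"dp":[0,0.03,0],"roll":0,"gripper":0},{"dp":[0,0,0],"roll":0,"gripper":0},{"dp":[0,0,0],"roll":0,"gripper":0}]'|grep -v rot; done
python3 -m crank '[{"dp":[0,0.02,0],"roll":0,"gripper":0},{"dp":[0,0,0],"roll":0,"gripper":0}]'|grep -v rot
python3 -m crank '[{"dp":[0,0.02,0],"roll":0,"gripper":0},{"dp":[0,0,0],"roll":0,"gripper":0}]'|grep -v rot
python3 -c "
from h import *
jig()"
```

```text
t: 22.28
eef_pos: [0.5342, 0.1561, 0.054]
ft_force: [-0.1, -0.7, 1.0]
grip_width: -0.0002
t: 22.45
eef_pos: [0.5341, 0.1561, 0.0533]
ft_force: [0.2, 1.0, -0.4]
grip_width: 0.0001
t: 22.62
eef_pos: [0.5341, 0.1561, 0.0527]
ft_force: [0.2, -0.4, -0.7]
grip_width: 0.0
jig x,y,z mm [17.8  0.6 52.7] Fx,Fy,Fz [ 0.1 -0.4 -0.7] t 22.62 w 0.0
```

```bash
python3 -m crank '[{"dp":[0,0.02,0],"roll":0,"gripper":0},{"dp":[0,0,0],"roll":0,"gripper":0}]'|grep -v rot
python3 -m crank '[{"dp":[0,0.02,0],"roll":0,"gripper":0},{"dp":[0,0,0],"roll":0,"gripper":0}]'|grep -v rot
python3 -m crank '[{"dp":[0,0.02,0],"roll":0,"gripper":0},{"dp":[0,0,0],"roll":0,"gripper":0}]'|grep -v rot
```

```text
t: 22.78
eef_pos: [0.5341, 0.1561, 0.0521]
ft_force: [-0.7, -0.1, -0.2]
grip_width: 0.0002
t: 22.95
eef_pos: [0.5341, 0.1561, 0.0515]
ft_force: [-1.0, 0.5, -0.6]
grip_width: -0.0001
t: 23.12
eef_pos: [0.5341, 0.1561, 0.0509]
ft_force: [0.2, -0.1, -0.3]
grip_width: 0.0
```

```bash
python3 -m crank '[{"dp":[0,0.02,0],"roll":0,"gripper":0},{"dp":[0,0,0],"roll":0,"gripper":0}]'|grep -v rot
python3 -m crank '[{"dp":[0,0.01,0],"roll":0,"gripper":0},{"dp":[0,0,0],"roll":0,"gripper":0}]'|grep -v rot
```

```text
t: 23.28
eef_pos: [0.5342, 0.1561, 0.0505]
ft_force: [-0.6, -0.3, 2.0]
grip_width: 0.0004
t: 23.45
eef_pos: [0.5342, 0.1561, 0.0504]
ft_force: [-0.4, -0.3, 3.1]
grip_width: -0.0
```

```bash
python3 -m crank '[{"dp":[0,0.02,0],"roll":0,"gripper":0},{"dp":[0,0,0],"roll":0,"gripper":0}]'|grep -v rot
python3 -m crank '[{"dp":[0,0.02,0],"roll":0,"gripper":0},{"dp":[0,0,0],"roll":0,"gripper":0}]'|grep -v rot
```

```text
t: 23.62
eef_pos: [0.5343, 0.1561, 0.0501]
ft_force: [-1.4, 0.1, 4.7]
grip_width: -0.0005
t: 23.78
eef_pos: [0.5345, 0.1562, 0.0497]
ft_force: [-1.6, -0.2, 6.0]
grip_width: -0.0
```

```bash
python3 -m crank '[{"dp":[0,0.02,0],"roll":0,"gripper":0},{"dp":[0,0,0],"roll":0,"gripper":0}]'|grep -v rot
python3 -m crank '[{"dp":[0,0.02,0],"roll":0,"gripper":0},{"dp":[0,0,0],"roll":0,"gripper":0}]'|grep -v rot
```

```text
t: 23.95
eef_pos: [0.5346, 0.1562, 0.0494]
ft_force: [-1.9, -0.4, 8.5]
grip_width: 0.0002
t: 24.12
eef_pos: [0.5347, 0.1562, 0.049]
ft_force: [-2.4, -1.6, 9.6]
grip_width: -0.0
```

```bash
python3 -m crank '[{"dp":[0,0.02,0],"roll":0,"gripper":0},{"dp":[0,0,0],"roll":0,"gripper":0}]'|grep -v rot
python3 -m crank '[{"dp":[0,0.015,0],"roll":0,"gripper":0},{"dp":[0,0,0],"roll":0,"gripper":0}]'|grep -v rot
```

```text
t: 24.28
eef_pos: [0.5347, 0.1562, 0.049]
ft_force: [-5.3, -0.8, 12.2]
grip_width: 0.0001
t: 24.45
eef_pos: [0.5347, 0.1562, 0.049]
ft_force: [-6.3, -0.6, 14.7]
grip_width: 0.0002
```

Height has stopped at 49.0 mm, the seated top height, at 15 N. Hold.

```bash
python3 -m crank '[{"dp":[0,0,0],"roll":0,"gripper":0},{"dp":[0,0,0],"roll":0,"gripper":0},{"dp":[0,0,0],"roll":0,"gripper":0},{"dp":[0,0,0],"roll":0,"gripper":0},{"dp":[0,0,0],"roll":0,"gripper":0}]'|grep -v rot
python3 -m crank '[{"dp":[0,0,0],"roll":0,"gripper":0},{"dp":[0,0,0],"roll":0,"gripper":0},{"dp":[0,0,0],"roll":0,"gripper":0},{"dp":[0,0,0],"roll":0,"gripper":0},{"dp":[0,0,0],"roll":0,"gripper":0}]'|grep -v rot
python3 -m crank '[{"dp":[0,0,0],"roll":0,"gripper":0},{"dp":[0,0,0],"roll":0,"gripper":0},{"dp":[0,0,0],"roll":0,"gripper":0},{"dp":[0,0,0],"roll":0,"gripper":0}]'|grep -v rot
python3 -c "
from h import *
jig()
grab('scene','s6.png')
D=np.load('scene.npz')['im'];save('s6c.png',cv2.resize(D[200:330,270:410],None,fx=4.5,fy=4.5,interpolation=cv2.INTER_CUBIC))"
```

```text
t: 24.87
eef_pos: [0.5347, 0.1562, 0.049]
ft_force: [-5.0, -1.2, 15.8]
grip_width: -0.0002
t: 25.28
eef_pos: [0.5347, 0.1562, 0.049]
ft_force: [-5.6, -1.5, 15.7]
grip_width: -0.0003
t: 25.62
eef_pos: [0.5347, 0.1562, 0.049]
ft_force: [-5.3, -1.7, 15.8]
grip_width: -0.0003
jig x,y,z mm [18.4  0.5 49. ] Fx,Fy,Fz [-5.6 -0.4 15.8] t 25.62 w -0.0003
```

View pics/s6c.png

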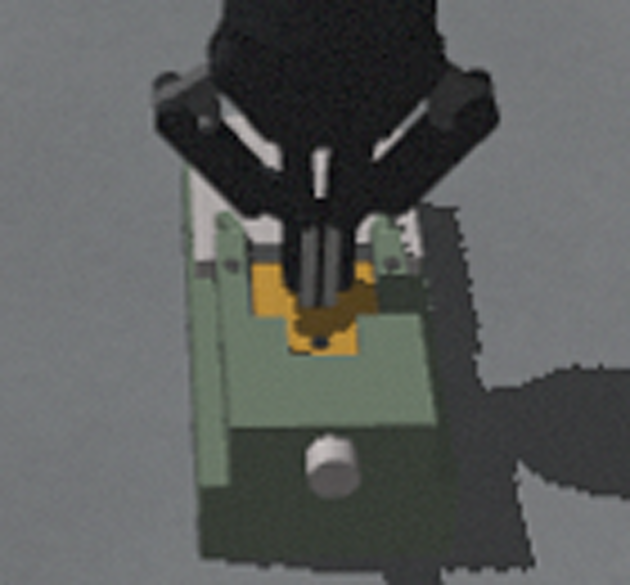

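Held 1.2 s at 16 N. Lift straight off, back away and verify.

```bash
python3 -m crank '[{"dp":[0,-0.1,0],"roll":0,"gripper":0},{"dp":[0,-0.3,0],"roll":0,"gripper":0},{"dp":[0,-0.8,0],"roll":0,"gripper":0},{"dp":[0,-1,0],"roll":0,"gripper":0},{"dp":[0,-1,0],"roll":0,"gripper":0}]'|grep -v rot
python3 -m crank '[{"dp":[0,-0.7,0.7],"roll":0,"gripper":0},{"dp":[0,-0.7,0.7],"roll":0,"gripper":0},{"dp":[0,0,0.7],"roll":0,"gripper":0},{"dp":[0,0,0.7],"roll":0,"gripper":0},{"dp":[0,0,0],"roll":0,"gripper":0}]'|grep -v rot
python3 -m crank '[{"dp":[0,0,0],"roll":0,"gripper":0},{"dp":[0,0,0],"roll":0,"gripper":0},{"dp":[0,0,0],"roll":0,"gripper":0}]'|grep -v rot
cat > fin.py <<'E'
from h import *
jig()
def rep(c,im,d,p):
    for r in manip.cut_out('spacer',c)[:3]:
        m=r['pixels']&(d>0);col=im[m].mean(0)
        if col[0]<120: continue
        v,u=np.nonzero(cv2.erode(m.astype(np.uint8),np.ones((3,3)))>0)
        P=np.array([atdepth(p,(a,b),d[b,a]) for a,b in zip(u,v)])*1000
        J=np.c_[(P[:,:2]-O*1000)@U,(P[:,:2]-O*1000)@N,P[:,2]]
        c0,_,_,_=np.linalg.lstsq(np.c_[J[:,:2],np.ones(len(J))],J[:,2],rcond=None)
        print(c,round(r['conf'],2),np.round(r['box']),'x',np.percentile(J[:,0],[1,99]).round(1),'y',np.percentile(J[:,1],[1,99]).round(1),'zmed',np.median(J[:,2]).round(1),'slopes',c0[:2].round(3))
for c in('wrist','top','scene'):
    im,d,p=grab(c,c+'_fin.png');rep(c,im,d,p)
E
python3 fin.py
```

```text
t: 26.08
eef_pos: [0.5331, 0.1559, 0.1429]
ft_force: [0.4, 0.0, -0.8]
grip_width: -0.0001
t: 26.5
eef_pos: [0.4485, 0.1359, 0.1847]
ft_force: [-0.8, -0.6, -1.1]
grip_width: -0.0003
t: 26.75
eef_pos: [0.4534, 0.1367, 0.1847]
ft_force: [-0.5, -0.3, 0.7]
grip_width: -0.0001
jig x,y,z mm [-65.1   0.5 184.7] Fx,Fy,Fz [-0.6 -0.2  0.7] t 26.75 w -0.0001
wrist 0.38 [320. 295. 128. 280.] x [-105.5   91.7] y [-43.2  43.4] zmed 44.8 slopes [ 0.049 -0.003]
top 0.27 [316. 278.  17.  54.] x [-104.8  -58.1] y [-44.9 -33.7] zmed 45.0 slopes [-0.036  0.006]
scene 0.74 [340. 267.  29.  15.] x [ 3.5 52.7] y [-20.6  20.5] zmed 48.4 slopes [ 0.008 -0.009]
```

```bash
sleep 1; python3 -c "
import cv2
a=cv2.imread('pics/wrist_fin.png');b=cv2.imread('pics/scene_fin.png')[200:330,270:410]
cv2.imwrite('pics/fs.png',cv2.resize(b,None,fx=4.5,fy=4.5,interpolation=cv2.INTER_CUBIC))"
```

```text
(no output)
```

View pics/wrist_fin.png

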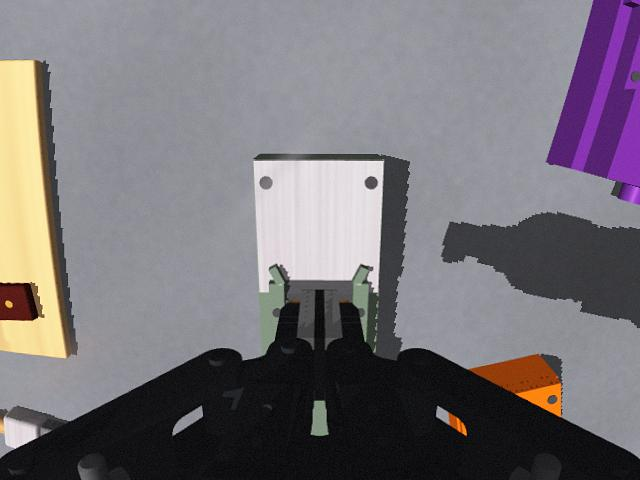

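View pics/scene_fin.png

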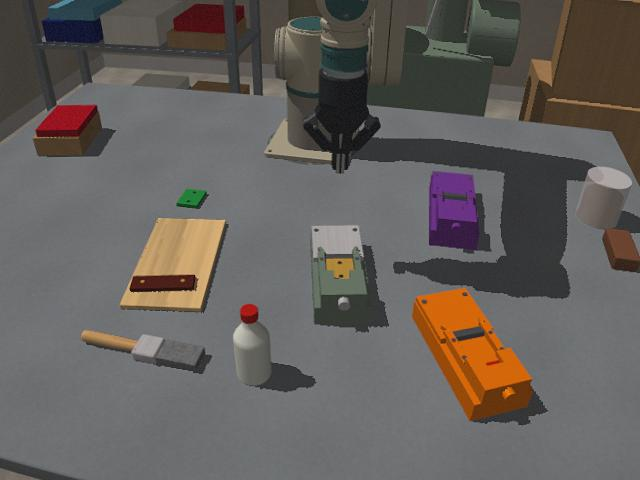

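Scene: the plate is at (340,267), flat (slope 0.008), top ≈48.4 mm; bystanders unmoved. Moving aside for one independent check from the top camera.

```bash
python3 -m crank '[{"dp":[-0.9,0,0.2],"roll":0,"gripper":0},{"dp":[-0.9,0,0.2],"roll":0,"gripper":0},{"dp":[-0.9,0,0.2],"roll":0,"gripper":0},{"dp":[-0.9,0,0.2],"roll":0,"gripper":0},{"dp":[-0.9,0,0],"roll":0,"gripper":0}]'|grep -v rot
python3 -m crank '[{"dp":[-0.9,0,0],"roll":0,"gripper":0},{"dp":[-0.5,0,0],"roll":0,"gripper":0},{"dp":[0,0,0],"roll":0,"gripper":0},{"dp":[0,0,0],"roll":0,"gripper":0},{"dp":[0,0,0],"roll":0,"gripper":0}]'|grep -v rot
python3 fin.py; python3 -c "
import cv2
a=cv2.imread('pics/top_fin.png')[180:320,230:340]
cv2.imwrite('pics/ft.png',cv2.resize(a,None,fx=4,fy=4,interpolation=cv2.INTER_CUBIC))"
```

```text
t: 27.47
eef_pos: [0.4598, -0.0015, 0.1845]
ft_force: [0.2, 0.6, 0.3]
grip_width: 0.0002
t: 27.88
eef_pos: [0.4701, -0.0407, 0.1844]
ft_force: [-0.7, 0.5, -1.2]
grip_width: -0.0
jig x,y,z mm [ -90.3 -175.8  184.4] Fx,Fy,Fz [-0.6  0.7 -1.2] t 27.88 w -0.0
wrist 0.75 [538. 363.  68.  64.] x [-1.1 57.4] y [-21.9  22.1] zmed 48.5 slopes [ 0.005 -0.001]
top 0.98 [282. 238.  26.  34.] x [ 0.4 55.6] y [-21.5  18.2] zmed 49.0 slopes [0.002 0.003]
scene 0.64 [339. 269.  30.  17.] x [ 4.8 52.2] y [-20.4  20.5] zmed 48.1 slopes [0.011 0.007]
```

View pics/ft.png

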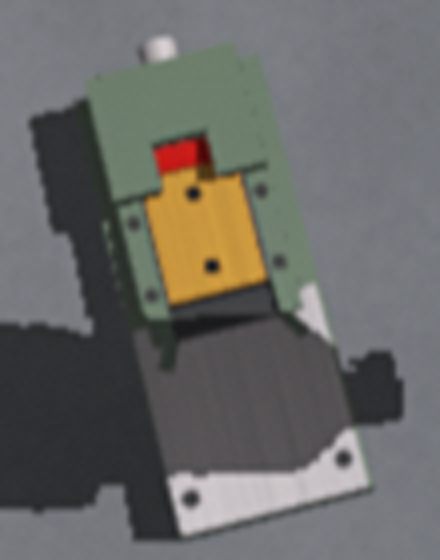

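All three views agree: flat (slopes ≤0.011), top at 48–49 mm, tail at the lip, nose on the stop. Handing in.

```bash
python3 -c "
from rig import manip
print(manip.job_done())"
```

```text
the job is handed in; nothing more can be done
None
```

The brass spacer is seated in the grey jig's pocket, and I handed the job in at about 28 s; no verdict was reported.

I picked the spacer off the board, laid it flat on the steel deck at about x = -55 mm and let go. With the fingers shut I pushed it over the lip, with no reading above about 5 N, until it met the red stop. I then pressed the tail down at up to about 17 N in total (15.8 N downward) and held for about 1.2 s. The fingertips settled at z = 49.0 mm, the height given for the seated spacer's top. Finally I lifted off and moved the hand aside.

**Final checks:**
- **Position:** in the wrist, top and scene views the plate's top is at z = 48.1–49.0 mm, flat within about 0.011 rad. The wrist view puts the tail at about x = -1 to 0 mm and the nose at about 58 mm, so the centre is about 28–29 mm beyond the lip. That is close to the 27 mm lower limit given the 2 mm calibration.
- **Surroundings:** in the last full scene picture the wooden scale, oil bottle and brush looked where they were at the start. The hand was clear and touching nothing.

**Failed or weak checks:**
- The first cut-outs after lifting off, in the wrist and top views, picked up the jig or deck instead of the spacer because the arm was in the way. I discarded them and repeated the check with the arm moved aside.
- I felt no distinct snap. The tail went down gradually between about 2 and 10 N, from z = 50.5 to 49.0 mm.

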